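Reset the blow-off rack, hang the washed baskets and blow them dry

TASK

The air monitor of the blow-off rack has tripped: take the reset rod off its hook, feel with its tip along the brush-covered slot of the control box until it drops into the hidden recess, press the reset button at the bottom fully down, and then hang the rod back on a free hook of the rack by its handle loop. Hang every basket of washed parts by its handle on a hook of its own. With all the baskets hanging, push the valve lever fully to the left, hold it there for five seconds to blow them dry and let it spring back to the centre; leave the jar and the bottle alone.

Things in the scene. Friction and masses are not known exactly. Their poses are not given: they have to be found in the camera images.
- basket1_grip (a point): centre of a basket's flat black grip plate: 14 mm thick (x), 64 wide (y), 46 tall. One of 2 or 3 alike loose steel baskets (72 x 84 mm, 55 deep, 151 tall in all, 0.2-0.4 kg), standing on the bench at first; may be absent. Point is 128 mm above the underside, 23 above the plate's lower edge. Under the plate a rigid hanging loop, 50 wide, 50 high down to the rim, open along x.
- basket2_grip (a point): centre of a basket's flat black grip plate: 14 mm thick (x), 64 wide (y), 46 tall. One of 2 or 3 alike loose steel baskets (72 x 84 mm, 55 deep, 151 tall in all, 0.2-0.4 kg), standing on the bench at first; may be absent. Point is 128 mm above the underside, 23 above the plate's lower edge. Under the plate a rigid hanging loop, 50 wide, 50 high down to the rim, open along x.
- basket3_grip (a point): centre of a basket's flat black grip plate: 14 mm thick (x), 64 wide (y), 46 tall. One of 2 or 3 alike loose steel baskets (72 x 84 mm, 55 deep, 151 tall in all, 0.2-0.4 kg), standing on the bench at first; may be absent. Point is 128 mm above the underside, 23 above the plate's lower edge. Under the plate a rigid hanging loop, 50 wide, 50 high down to the rim, open along x.
- rod_grip (a point): reset rod, loose, 0.15 kg, first on hook1: centre of its black grip plate, 14 mm thick (x), 64 wide (y), 46 tall. Under the plate a rigid loop 50 high, 50 wide, open along x, closed by an 8 mm bar; from it a steel shaft, 8 mm in diameter, runs straight down to a round tip 181 mm below this point. Bar's underside 100 mm above the tip.
- hook1 (a point): seat of hook 1 of 4 (1 = right, seen from the robot, 105 mm apart) of the fixed rack: flat top of a level steel arm 16 mm wide, 6 thick, 235 mm above the bench. x points from the arm's free end back to the cross-bar. Upturned end 44-49 mm before the seat (-x), 16 mm high; cross-bar 42 mm behind, 5 mm above the seat. A grip plate hangs across the arm. Space above and in front is free; drip tray below.
- hook2 (a point): seat of hook 2 of 4 (1 = right, seen from the robot, 105 mm apart) of the fixed rack: flat top of a level steel arm 16 mm wide, 6 thick, 235 mm above the bench. x points from the arm's free end back to the cross-bar. Upturned end 44-49 mm before the seat (-x), 16 mm high; cross-bar 42 mm behind, 5 mm above the seat. A grip plate hangs across the arm. Space above and in front is free; drip tray below.
- hook3 (a point): seat of hook 3 of 4 (1 = right, seen from the robot, 105 mm apart) of the fixed rack: flat top of a level steel arm 16 mm wide, 6 thick, 235 mm above the bench. x points from the arm's free end back to the cross-bar. Upturned end 44-49 mm before the seat (-x), 16 mm high; cross-bar 42 mm behind, 5 mm above the seat. A grip plate hangs across the arm. Space above and in front is free; drip tray below.
- hook4 (a point): seat of hook 4 of 4 (1 = right, seen from the robot, 105 mm apart) of the fixed rack: flat top of a level steel arm 16 mm wide, 6 thick, 235 mm above the bench. x points from the arm's free end back to the cross-bar. Upturned end 44-49 mm before the seat (-x), 16 mm high; cross-bar 42 mm behind, 5 mm above the seat. A grip plate hangs across the arm. Space above and in front is free; drip tray below.
- slot (a point): middle of the slot in the top of the grey control box (110 x 190 mm, 85 high), level with the top. Slot 90 mm long (y), 18 wide (x), veiled by soft bristles without resistance. Upright sides, hard floor 8 mm below the top. In the floor a recess, 18 mm long and as wide as the slot, centred anywhere within 24 mm of the middle along y, unseen: feel for it. Button top 14 mm below the floor.
- reset (a joint): travel of the hidden reset button at the bottom of the recess: 0 at rest, 0.006 m fully down; a spring (2 N at first, 5 N fully down) returns it. Past 0.004 m it has reset the monitor.
- lever (a joint): angle of the valve lever: 0 upright, plus leaning left (+y of lever_knob's frame), stops at -0.5 and +0.5 rad; a spring returns it to 0 (about 4 N at the knob at the stop).
- lever_knob (a point): centre of the black ball knob, 32 mm in diameter, on the 10 mm thick steel lever of the fixed valve: 142 mm above the bench with the lever upright, 92 mm above the pivot, which lies along this frame's x (level, away from the robot). The aluminium valve body below is 60 x 70 mm and 52 mm high.
- paint_jar: bystander: closed paint jar 48 mm in diameter, 60 mm high; origin under its middle.
- thinner: bystander: closed bottle 56 mm in diameter, 120 mm high; origin under its middle.

How it is judged (in metres and radians):
On the way, in this order (a step that is already met when the one before it is completed fails the run):
1. the hidden reset button is pressed down (value of joint reset above 0.004 m), for 0.2 s.
2. the lever is held fully left for 4 s while all baskets hang on the hooks (value of joint lever above 0.4 rad and (distance between basket1_grip and hook1 below 0.055 m or distance between basket1_grip and hook2 below 0.055 m or distance between basket1_grip and hook3 below 0.055 m or distance between basket1_grip and hook4 below 0.055 m) and angle between each of basket1_grip, basket2_grip, basket3_grip's own z axis and vertical below 0.6 rad and (distance between basket2_grip and hook1 below 0.055 m or distance between basket2_grip and hook2 below 0.055 m or distance between basket2_grip and hook3 below 0.055 m or distance between basket2_grip and hook4 below 0.055 m) and (distance between basket3_grip and hook1 below 0.055 m or distance between basket3_grip and hook2 below 0.055 m or distance between basket3_grip and hook3 below 0.055 m or distance between basket3_grip and hook4 below 0.055 m)), for 4 s.
3. the lever has sprung back to the centre (value of joint lever between -0.08 and 0.08 rad), for 0.2 s.
At the end, for the whole second after the job is handed in: The rod and every basket that is present hang by their handles on hooks of the rack (grip centre within 55 mm of a hook's seat, not leaning more than 34 degrees), the lever stands within 0.08 rad of its centre and the reset button is up again (all of step 3 and (distance between rod_grip and hook1 below 0.055 m or distance between rod_grip and hook2 below 0.055 m or distance between rod_grip and hook3 below 0.055 m or distance between rod_grip and hook4 below 0.055 m) and angle between each of rod_grip, basket1_grip, basket2_grip, basket3_grip's own z axis and vertical below 0.6 rad and (distance between basket1_grip and hook1 below 0.055 m or distance between basket1_grip and hook2 below 0.055 m or distance between basket1_grip and hook3 below 0.055 m or distance between basket1_grip and hook4 below 0.055 m) and (distance between basket2_grip and hook1 below 0.055 m or distance between basket2_grip and hook2 below 0.055 m or distance between basket2_grip and hook3 below 0.055 m or distance between basket2_grip and hook4 below 0.055 m) and (distance between basket3_grip and hook1 below 0.055 m or distance between basket3_grip and hook2 below 0.055 m or distance between basket3_grip and hook3 below 0.055 m or distance between basket3_grip and hook4 below 0.055 m) and value of joint reset below 0.001 m); the robot touches nothing.
It fails at once if the paint jar is moved more than 30 mm or tipped (distance of paint_jar from where it was at the start of the episode above 0.03 m or angle between paint_jar's own z axis and vertical above 0.4 rad).
It fails at once if the bottle is moved more than 30 mm or tipped (distance of thinner from where it was at the start of the episode above 0.03 m or angle between thinner's own z axis and vertical above 0.4 rad).
Of basket1, basket2, basket3 only 2 to 3 are there at a start; the rules pass over those that are not, and their reading is None.
At some moment in a run one of basket1, basket2, basket3 may be knocked a few centimetres aside while the robot is not near it.
It also fails if it takes over 208 s, if anything falls off the work surface, if the arm or the gripper's body presses on something with over 40 N, if the wrist force passes 120 N, or if a joint passes its speed limit or range.

ROBOT

A 6-joint arm with a two-finger parallel gripper is mounted at the origin on the work surface. World frame = base frame: x ahead of the robot, y to its left, z up, the work surface at z = 0. Lengths are in m, angles in degrees, forces in N, time in s.
With the tool pointing down it reaches from about 0.35 to 0.875 m from the base axis. Payload 4.2 kg.
Tool frame: the origin (TCP) lies midway between the tips of the shut fingers; the grasp point (between the pads) lies 19 mm behind it; z points along the fingers, y is the line along which they close (so a half turn about z gives the same grasp; the last joint's range is limited). The gripper opens to 87 mm and grips with 3 to 60 N. Pads are 19 mm wide; open, the fingers measure 117 mm over their backs; the gripper's body (75 mm by 190 mm) begins 51 mm behind the grasp point.
Start: joints at [-55.829, 22.042, 0.453, 0, -68.411, -14.817], TCP at [0.207, -0.59, 0.223] pointing down, gripper open.
Joint ranges: [-179.83, 179.83], [-69.29, 118.12], [-61.27, 80.66], [-181.25, 117.63], [-171.15, -9.14], [-177.46, 177.46]. Speed limits (degrees/s): [159.86, 159.86, 180, 180, 180, 180].

INTERFACE

Orientations are given as a 3x3 rotation matrix whose columns are the frame's x, y, z axes.
In Python, from station import r, cams gives the robot as it stands.
- The arm moves only by the tool play_rows, never from a script. Its argument "commands" is text: rows parted by semicolons, each of 6 numbers parted by spaces: the shift along the world's x, y, z normalised to -1 to 1, where 1 is 30 mm, then the turn, a rotation vector about the world's x, y, z normalised to -1 to 1, where 1 is 0.15 rad. A call has 1 to 20 rows; each row shifts and turns the commanded pose from where the row before left it; what a row does not reach is not made up. A row lasts 1/10 s, in which the tool goes at most 50 mm and 8.59 degrees, less where a joint would pass 70% of its speed; a pose out of reach is approached as far as the arm can. A call with a number of a shift or a turn outside -1 to 1 is refused whole. A call with a gripper value outside its range is refused whole. "grip" is the finger opening in mm, from 0 to 87, set as the call begins (left out, the last holds). The fingers move at their own pace and stop on an object; the grip force is fixed at half the most. Time passes only in rows, so rows that do not move let the fingers close. It gives the time, the measured TCP pose, the force, the opening and the grip force at its end, in the units of the state.
- r.sense(): the state, without advancing time (a new reading comes with each control period).
- cams.capture(name): name is "scene" or "top"; returns (picture, depth): 384x512x3 uint8, blue, green, red; 384x512 float32, m along the optical axis (not along the pixel's ray), 0 where there is no reading.
- cams.camera_info(name): a dict with "mtx" (3x3 intrinsics, pixels), "R" (3x3) and "t" (3): a world point X has camera coordinates R X + t. Camera axes: x right, y down, z forward; pixel columns grow to the right and rows downward; lengths in m; the calibration is good to about 2 mm. A picture is of the moment at which its call begins. camera_info takes no time and is no camera call.
- r.finish_job(): hands the job in; it is judged then, once.
The state is a dict: "time_s": time; "joints": joint angles; "joint_velocities": joint speeds; "effort": joint torques, N m; "tcp_pos": TCP position; "ee_rot": TCP orientation; "wrist_force": force on the tool from outside, world axes, zero at the start; "moment": the same for the moment, N m; "gripper_width": opening from 0.0 (shut) to 1.0 (fully open); "gripper_force": force on a finger pad.
Only numpy, scipy, OpenCV 4.12 (cv2) and the standard library are available. Lean on these libraries where they do the work, as an engineer would, in place of code of your own. Each camera call takes 0.05 s, during which the arm holds its last target. There are 200 camera calls.

## Working session

There is one attempt and no reset: what is moved stays moved. The work goes in short steps, Python scripts to look and compute and a tool call to move; the robot and the scene stay as the last step left them, time stands still between calls to the robot, and variables do not carry over. Pictures are saved under pics/ and viewed, at most 14 in all, crops included, and the job is handed in when it is done.

Besides the shell and the picture viewer there is one more tool, called after "Emit:" as name(argument=value, ...) on one line, values as JSON. play_rows: Moves the arm, as the interface text tells. Scaled input: -1 to 1 covers 30 mm each way for a shift and 0.15 rad each way for a turn. Its arguments: {"type":"object","properties":{"commands":{"type":"string"},"grip":{"type":"number"}},"required":["commands"]}

```bash
mkdir -p pics; python3 - <<'E'
from station import r,cams
import cv2,numpy as np
for n in("scene","top"):
    im,d=cams.capture(n); cv2.imwrite(f"pics/{n}0.png",im); np.save(f"pics/{n}0.npy",d); i=cams.camera_info(n); print(n,i["mtx"].round(1).tolist(),i["R"].round(3).tolist(),i["t"].round(3).tolist())
s=r.sense(); print(s)
E
```

```text
scene [[356.9, 0.0, 255.2], [0.0, 356.9, 191.8], [0.0, 0.0, 1.0]] [[0.594, 0.804, -0.019], [0.604, -0.461, -0.65], [-0.532, 0.374, -0.76]] [-0.305, -0.197, 1.458]
top [[363.2, 0.0, 256.6], [0.0, 363.2, 194.5], [0.0, 0.0, 1.0]] [[-0.024, -1.0, -0.008], [-0.992, 0.025, -0.128], [0.128, 0.005, -0.992]] [0.027, 0.53, 1.088]
{'time_s': 0.1, 'joints': array([-5.58296190e+01,  2.20858970e+01,  3.89110438e-01, -2.41303026e-02,
       -6.84113085e+01, -1.48167135e+01]), 'joint_velocities': array([-0.00709964, -0.15418661,  0.23038498,  0.08892136,  0.01496882,
        0.05006611]), 'effort': array([-1.26295712e-03, -3.91689062e+01,  1.87936521e+01,  4.23183829e+00,
        1.35076343e-02, -6.87523493e-05]), 'tcp_pos': array([ 0.20696489, -0.58918071,  0.22158716]), 'ee_rot': array([[-9.43542379e-01, -3.31251020e-01, -7.35603768e-04],
       [-3.31251821e-01,  9.43540704e-01,  1.78085279e-03],
       [ 1.04162794e-04,  1.92398016e-03, -9.99998144e-01]]), 'wrist_force': array([ 0.39356004, -1.05674422, -0.47156532]), 'moment': array([ 0.03355348,  0.01182175, -0.04776352]), 'gripper_force': 0.0, 'gripper_width': 0.996782730982197}
```

View pics/scene0.png

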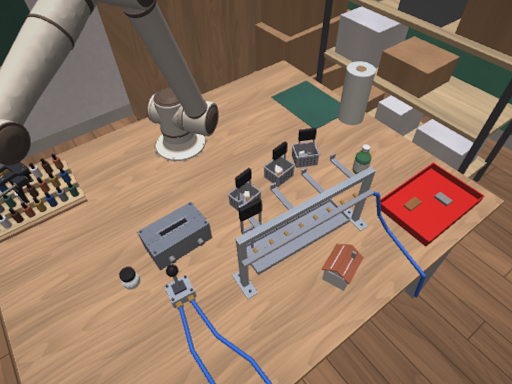

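View pics/top0.png

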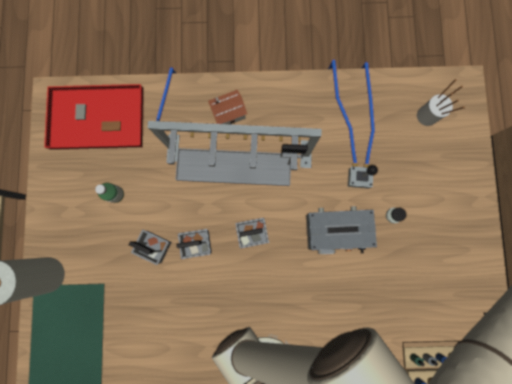

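Scene shows three baskets (scene 245,190; 278,165; 305,148), the rod on hook 1 (scene 250,212; top 295,148), the slot (top 343,230), the knob (top 372,170), the jar (397,214) and the bottle (107,190). Next I turn these into positions.

```bash
cat > h.py <<'E'
import cv2,numpy as np
from station import r,cams
def cloud(n,im=None,d=None):
    if im is None: im,d=cams.capture(n)
    i=cams.camera_info(n);K=np.array(i["mtx"]);R=np.array(i["R"]);t=np.array(i["t"])
    v,u=np.mgrid[:d.shape[0],:d.shape[1]]
    c=np.stack([(u-K[0,2])/K[0,0]*d,(v-K[1,2])/K[1,1]*d,d],-1)
    P=(c-t)@R; P[d==0]=np.nan
    return im,P
def plates(n,im,P,zlo=.09,zhi=.3,box=(.35,.9,-.45,.6)):
    m=(im.max(2)<60)&(P[...,2]>zlo)&(P[...,2]<zhi)&(P[...,0]>box[0])&(P[...,0]<box[1])&(P[...,1]>box[2])&(P[...,1]<box[3])
    k,l,s,c=cv2.connectedComponentsWithStats(m.astype(np.uint8))
    for j in range(1,k):
        if s[j,4]<15: continue
        Q=P[l==j]; top=Q[Q[:,2]>Q[:,2].max()-.006]
        (cx,cy),(w,h),a=cv2.minAreaRect(top[:,:2].astype(np.float32)*1000)
        print(n,"px",c[j].round(),"n",s[j,4],"med",np.median(Q,0).round(3),"zmax",Q[:,2].max().round(3),"toprect c",round(cx),round(cy),"wh",round(w),round(h),"ang",round(a))
E
python3 - <<'E'
from h import *
for n in("scene","top"):
    im=cv2.imread(f"pics/{n}0.png");im,P=cloud(n,im,np.load(f"pics/{n}0.npy"))
    plates(n,im,P)
    if n=="top":
        for u,v in[(343,230),(343,245),(343,215),(320,230),(365,230),(212,160),(212,140),(252,160),(252,152),(172,160),(172,150),(290,160),(372,170),(361,178),(397,214),(107,190),(303,161)]:
            print((u,v),P[v,u].round(3),im[v,u])
        # steel hook arms: z 225-260
        m=(P[...,2]>.215)&(P[...,2]<.275)&(P[...,0]>.5)
        cv2.imwrite("pics/m.png",m*255)
        for lo in range(100,110):pass
        z=m[:, :]
        # slot: dark pixels on box top
        b=(abs(P[...,2]-.083)<.008)
        k,l,s,c=cv2.connectedComponentsWithStats(b.astype(np.uint8)); j=[j for j in range(1,k) if s[j,4]>500]
        for q in j:
            Q=P[l==q];print("box",c[q],Q.mean(0).round(3),Q.min(0).round(3),Q.max(0).round(3),cv2.minAreaRect((Q[:,:2]*1000).astype(np.float32)))
        big=cv2.resize(im[110:260,130:410],None,fx=2.8,fy=2.8,interpolation=cv2.INTER_CUBIC);cv2.imwrite("pics/top0z.png",big)
E
```

```text
scene px [307. 134.] n 174 med [0.381 0.331 0.134] zmax 0.155 toprect c 379 333 wh 58 12 ang 64
scene px [279. 151.] n 154 med [0.39  0.196 0.136] zmax 0.154 toprect c 387 201 wh 11 59 ang 8
scene px [243. 178.] n 174 med [0.418 0.025 0.137] zmax 0.154 toprect c 415 27 wh 13 59 ang 12
scene px [250. 209.] n 319 med [ 0.62  -0.089  0.268] zmax 0.284 toprect c 616 -85 wh 61 13 ang 87
scene px [171. 270.] n 100 med [ 0.584 -0.315  0.154] zmax 0.16 toprect c 579 -314 wh 21 19 ang 52
top px [295. 149.] n 197 med [ 0.611 -0.084  0.279] zmax 0.285 toprect c 614 -84 wh 59 10 ang 88
top px [371. 170.] n 73 med [ 0.576 -0.306  0.154] zmax 0.161 toprect c 577 -310 wh 20 17 ang 54
top px [252. 232.] n 61 med [0.413 0.028 0.151] zmax 0.154 toprect c 413 31 wh 9 56 ang 8
top px [189. 244.] n 67 med [0.387 0.205 0.151] zmax 0.157 toprect c 385 202 wh 9 55 ang 5
top px [141. 247.] n 128 med [0.379 0.334 0.15 ] zmax 0.155 toprect c 379 335 wh 58 12 ang 63
(343, 230) [ 0.414 -0.236  0.082] [47 48 49]
(343, 245) [ 0.371 -0.232  0.087] [115 112 106]
(343, 215) [ 0.458 -0.238  0.084] [115 112 106]
(320, 
[... 253 characters left out ...]
7] [131 130 126]
(172, 160) [0.6   0.228 0.233] [132 131 127]
(172, 150) [0.626 0.228 0.236] [133 131 127]
(290, 160) [ 0.612 -0.083  0.144] [94 95 94]
(372, 170) [ 0.576 -0.309  0.153] [42 43 44]
(361, 178) [ 0.571 -0.305  0.054] [68 65 64]
(397, 214) [ 0.458 -0.404  0.062] [42 42 44]
(107, 190) [0.546 0.45  0.099] [62 87 59]
(303, 161) [ 0.639 -0.138  0.004] [147 147 140]
box [342.11745776 229.50482703] [ 0.416 -0.233  0.085] [ 0.36  -0.33   0.075] [ 0.472 -0.138  0.091] ((415.98553466796875, -233.30426025390625), (110.0064697265625, 190.84469604492188), 1.2488559484481812)[ WARN:0@0.523] global loadsave.cpp:1063 imwrite_ Unsupported depth image for selected encoder is fallbacked to CV_8U.
```

View pics/top0z.png

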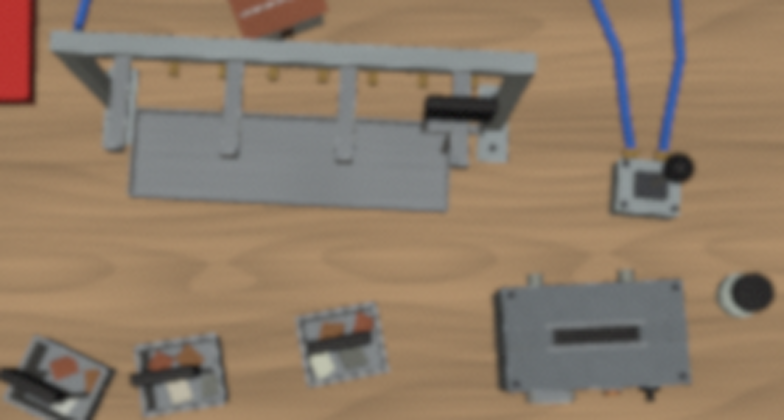

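The zoom shows four hook arms (tips near zoom 115,150; 229,155; 344,160; 458,165), with the rod on the right one, and a small rack yaw. I'll fit the crossbar and arm tips.

```bash
python3 - <<'E'
from h import *
im=cv2.imread("pics/top0.png");im,P=cloud("top",im,np.load("pics/top0.npy"))
x,y,z=P[...,0],P[...,1],P[...,2]
for y0 in(-.09,.022,.125,.228):
    m=(z>.222)&(z<.262)&(abs(y-y0)<.022)&(x>.5)&(x<.655)
    Q=P[m]
    print(y0,"xmin",np.percentile(Q[:,0],[0,2,5]).round(3))
    for a in np.arange(.56,.66,.02):
        q=Q[(abs(Q[:,0]-a)<.01)]
        if len(q): print("   x%.2f"%a,len(q),"y",q[:,1].mean().round(4),"z",np.median(q[:,2]).round(3))
m=(z>.222)&(z<.30)&(x>.645)&(x<.75)
Q=P[m];
for a in np.arange(-.1,.26,.05):
    q=Q[abs(Q[:,1]-a)<.01]; print("bar y%.2f"%a,len(q),q[:,0].min().round(3) if len(q) else "",q[:,0].max().round(3),np.median(q[:,2]).round(3))
m=(im.max(2)<75)&(abs(z-.08)<.012)&(abs(x-.416)<.03)&(abs(y+.233)<.06)
print("slot",cv2.minAreaRect((P[m][:,:2]*1000).astype(np.float32)),P[m].mean(0))
m=(z>.035)&(z<.06)&(abs(x-.57)<.06)&(abs(y+.3)<.06);print("valve",cv2.minAreaRect((P[m][:,:2]*1000).astype(np.float32)))
E
```

```text
-0.09 xmin [0.566 0.567 0.567]
   x0.56 16 y -0.0836 z 0.247
   x0.58 41 y -0.0833 z 0.236
   x0.60 80 y -0.0872 z 0.238
   x0.62 2 y -0.0693 z 0.251
   x0.64 36 y -0.0885 z 0.235
0.022 xmin [0.574 0.574 0.575]
   x0.58 41 y 0.0211 z 0.238
   x0.60 47 y 0.0205 z 0.236
   x0.62 48 y 0.0185 z 0.235
   x0.64 47 y 0.0173 z 0.235
0.125 xmin [0.581 0.582 0.582]
   x0.58 26 y 0.1257 z 0.245
   x0.60 51 y 0.125 z 0.236
   x0.62 46 y 0.1237 z 0.235
   x0.64 52 y 0.1222 z 0.235
0.228 xmin [0.589 0.589 0.59 ]
   x0.58 10 y 0.2306 z 0.239
   x0.60 50 y 0.2298 z 0.236
   x0.62 50 y 0.2284 z 0.235
   x0.64 51 y 0.2271 z 0.235
bar y-0.10 76 0.647 0.675 0.24
bar y-0.05 72 0.659 0.678 0.24
bar y0.00 67 0.657 0.683 0.24
bar y0.05 74 0.667 0.687 0.24
bar y0.10 73 0.67 0.691 0.24
bar y0.15 76 0.674 0.695 0.24
bar y0.20 74 0.677 0.699 0.24
bar y0.25 66 0.681 0.702 0.24
slot ((416.3044738769531, -234.34214782714844), (13.6566801071167, 84.92871856689453), 1.4096636772155762) [ 0.41617471 -0.23438436  0.08374825]
valve ((578.8236694335938, -310.371826171875), (69.7508544921875, 60.48113250732422), 83.58705139160156)
```

Emit:
play_rows(commands="0 0 0.9 0 0 0;0 0 0.9 0 0 0;0 0 0.9 0 0 0;0 0 0.9 0 0 0;0.9 0.9 0 0 0 0.97;0.9 0.9 0 0 0 0.97;0.9 0.9 0 0 0 0.97;0.9 0.9 0 0 0 0.97;0.9 0.9 0 0 0 0.97;0.9 0.9 0 0 0 0.97;0.9 0.9 0 0 0 0.97;0.9 0.9 0 0 0 0.97;0.9 0.9 0 0 0 0;0.9 0.9 0 0 0 0;0.9 0.9 0 0 0 0;0.9 0.9 0 0 0 0;0.9 0.9 0 0 0 0;0.9 0.9 0 0 0 0;0.9 0.9 0 0 0 0;0 0 0 0 0 0", grip=40)

```text
time_s: 2.1
tcp_pos: [0.6145, -0.1813, 0.3283]
ee_rot: [[-0.065, -0.998, -0.002], [-0.998, 0.065, 0.001], [-0.001, 0.002, -1.0]]
wrist_force: [-0.0, -0.6, -0.2]
gripper_width: 0.459
gripper_force: 0.0
```

Emit:
play_rows(commands="0.1 0.8 0 0 0 0;0 0.8 0 0 0 0;0 0.8 0 0 0 0;0 0.77 0 0 0 0;0 0 0 0 0 0;0 0 -0.7 0 0 0;0 0 -0.7 0 0 0;0 0 -0.7 0 0 0;0 0 -0.5 0 0 0;0 0 0 0 0 0;0 0 0 0 0 0")

```text
time_s: 3.2
tcp_pos: [0.6151, -0.0904, 0.2528]
ee_rot: [[-0.07, -0.998, -0.0], [-0.998, 0.07, -0.001], [0.001, 0.0, -1.0]]
wrist_force: [0.5, -0.3, 1.1]
gripper_width: 0.459
gripper_force: 0.0
```

Emit:
play_rows(commands="0 0 0 0 0 0;0 0 0 0 0 0;0 0 0 0 0 0;0 0 0 0 0 0;0 0 0 0 0 0;0 0 0 0 0 0;0 0 0 0 0 0;0 0 0 0 0 0;0 0 0 0 0 0;0 0 0 0 0 0", grip=0)

```text
time_s: 4.2
tcp_pos: [0.6151, -0.0896, 0.2529]
ee_rot: [[-0.069, -0.998, 0.0], [-0.998, 0.069, -0.0], [0.0, -0.0, -1.0]]
wrist_force: [-0.8, 1.3, 2.8]
gripper_width: 0.16
gripper_force: 30.0
```

```bash
python3 - <<'E'
from h import *
s=r.sense();print(s['tcp_pos'],s['wrist_force'],s['gripper_width'],s['joints'])
a,P=cloud("scene");b,Q=cloud("top")
cv2.imwrite("pics/p1.png",np.hstack([cv2.resize(a[130:300,160:330],(400,400)),cv2.resize(b[80:230,230:380],(400,400))]))
E
```

```text
[ 0.61511927 -0.08955216  0.25293265] [-0.82790803  1.28918959  2.81226821] 0.1598352521549553 [ 6.61757700e+00  2.06596945e+01  2.73721883e+00  8.45390070e-03
 -7.20670911e+01 -1.05656097e+01]
```

View pics/p1.png

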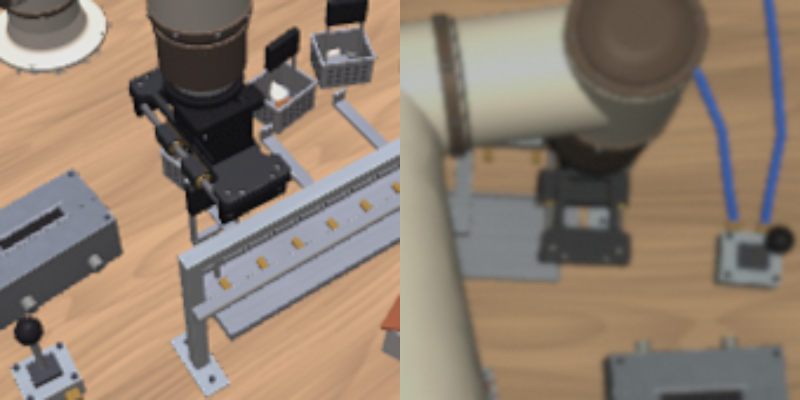

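The gripper (black, centre of left half) holds the rod plate over hook 1, slightly high; I'll regrip 6 mm lower.

Emit:
play_rows(commands="0 0 0 0 0 0;0 0 0 0 0 0;0 0 -0.2 0 0 0;0 0 0 0 0 0;0 0 0 0 0 0", grip=34)

```text
time_s: 4.8
tcp_pos: [0.615, -0.0896, 0.2458]
ee_rot: [[-0.069, -0.998, -0.001], [-0.998, 0.069, -0.0], [0.0, 0.001, -1.0]]
wrist_force: [-0.1, -0.7, 0.4]
gripper_width: 0.387
gripper_force: 0.0
```

Emit:
play_rows(commands="0 0 0 0 0 0;0 0 0 0 0 0;0 0 0 0 0 0;0 0 0 0 0 0;0 0 0 0 0 0;0 0 0 0 0 0;0 0 0 0 0 0;0 0 0 0 0 0", grip=0)

```text
time_s: 5.6
tcp_pos: [0.6152, -0.0896, 0.2467]
ee_rot: [[-0.069, -0.998, 0.0], [-0.998, 0.069, -0.0], [-0.0, -0.0, -1.0]]
wrist_force: [-0.3, 0.5, 0.4]
gripper_width: 0.155
gripper_force: 30.0
```

Emit:
play_rows(commands="0 0 0.5 0 0 0;0 0 0.5 0 0 0;0 0 0 0 0 0;-0.5 0.035 0 0 0 0;-0.8 0.056 0 0 0 0;-0.8 0.056 0 0 0 0;-0.8 0.056 0 0 0 0;-0.8 0.056 0 0 0 0;0 0 0.8 0 0 0;0 0 0.8 0 0 0;-0.5 -0.8 0 0 0 0;-0.5 -0.8 0 0 0 0;-0.5 -0.8 0 0 0 0;-0.5 -0.8 0 0 0 0;-0.5 -0.8 0 0 0 0;0 -0.8 0 0 0 0;0 0 0 0 0 0;0 0 0 0 0 0")

```text
time_s: 7.4
tcp_pos: [0.4286, -0.2258, 0.3235]
ee_rot: [[-0.07, -0.998, -0.002], [-0.998, 0.07, 0.001], [-0.001, 0.002, -1.0]]
wrist_force: [-0.1, -0.1, -0.9]
gripper_width: 0.158
gripper_force: 30.0
```

```bash
python3 - <<'E'
from h import *
s=r.sense();print(s['tcp_pos'],s['wrist_force'],s['gripper_width'])
a,P=cloud("scene")
cv2.imwrite("pics/p2.png",cv2.resize(a[110:310,80:280],(600,600)))
t=s['tcp_pos']
m=(P[...,2]>.095)&(P[...,2]<.17)&(np.hypot(P[...,0]-t[0],P[...,1]-t[1])<.03)
for z in np.arange(.1,.2,.01):
    q=P[m&(abs(P[...,2]-z)<.005)]
    if len(q):print(z.round(3),len(q),q.mean(0).round(4))
i=cams.camera_info("scene");R=i["R"];print("cam pos",-np.array(R).T@i["t"])
for zz in(.12,):
  c=np.array(R)@np.array([t[0],t[1],t[2]-.17])+i["t"];p=np.array(i["mtx"])@c;print("tip px pred",p[:2]/p[2])
E
```

```text
[ 0.42864593 -0.2257521   0.32348356] [-0.10101575 -0.10907712 -0.86613081] 0.1578586104479036
0.16 4 [ 0.431  -0.2204  0.1613]
0.17 4 [ 0.4311 -0.2208  0.1675]
cam pos [ 1.07569607 -0.39131939  0.97380109]
tip px pred [173.73752947 214.75555133]
```

View pics/p2.png

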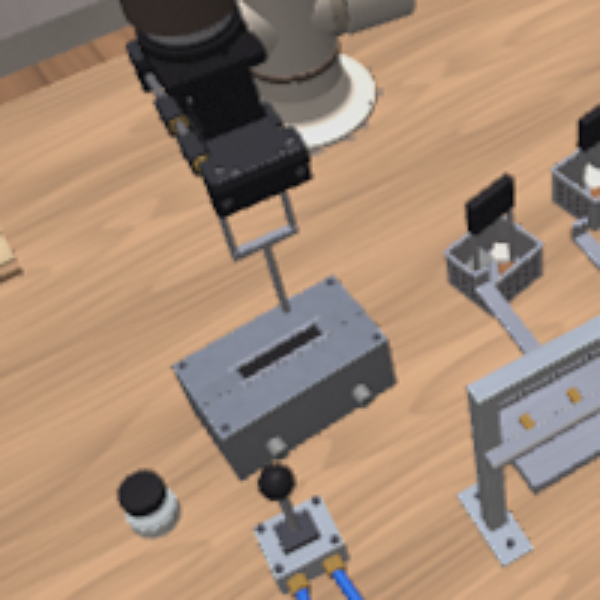

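The rod hangs straight; its tip is at scene px (176,212), about 5 mm +y of the TCP. I'll go to the right (−y) end of the slot.

Emit:
play_rows(commands="-0.175 -0.8 0 0 0 0;-0.175 -0.73 0 0 0 0;0 0 -0.8 0 0 0;0 0 -0.8 0 0 0;0 0 0 0 0 0;0 0 0 0 0 0;0 0 0 0 0 0")

```text
time_s: 8.15
tcp_pos: [0.4197, -0.2716, 0.2781]
ee_rot: [[-0.068, -0.998, 0.002], [-0.998, 0.068, -0.001], [0.001, -0.003, -1.0]]
wrist_force: [-0.1, 0.3, -0.7]
gripper_width: 0.16
gripper_force: 30.0
```

```bash
python3 - <<'E'
from h import *
s=r.sense();print(s['tcp_pos'],s['wrist_force'],s['gripper_width'])
a,P=cloud("scene")
cv2.imwrite("pics/p3.png",cv2.resize(a[185:275,120:240],(800,600),interpolation=cv2.INTER_CUBIC))
t=s['tcp_pos']
i=cams.camera_info("scene");R=np.array(i["R"])
for p in([t[0]-.001,t[1]+.005,t[2]-.1697],[t[0]-.001,t[1]+.005,.085],[.4163,-.234,.085],[.4163+.0011,-.234-.045,.085],[.4163-.0011,-.234+.045,.085]):
  q=np.array(i["mtx"])@(R@np.array(p)+i["t"]);q=q[:2]/q[2];print(q,(q-[120,185])*6.667)
E
```

```text
[ 0.41967975 -0.27163078  0.27807462] [-0.12558351  0.26977288 -0.6533977 ] 0.16008731662745582
[162.767575  228.5109134] [285.13142253 290.08725962]
[164.45152975 232.96473141] [296.35834887 319.78086432]
[173.75076774 227.02771125] [358.35636854 280.19875088]
[160.53451772 234.76672887] [270.24362965 331.79478136]
[186.54916326 219.53337599] [443.68327146 230.23401774]
```

View pics/p3.png

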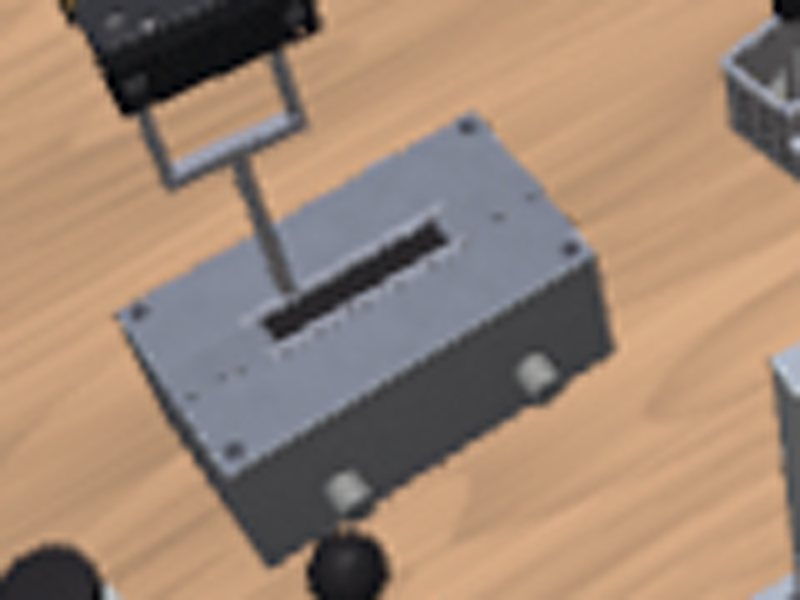

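The tip (zoom 288,298) is over the right end of the slot (272,332 to 443,230). Lowering to the floor.

Emit:
play_rows(commands="-0.05 0 -0.4 0 0 0;0 0 -0.4 0 0 0;0 0 0 0 0 0;0 0 -0.1 0 0 0;0 0 -0.1 0 0 0;0 0 0 0 0 0;0 0 0 0 0 0")

```text
time_s: 8.9
tcp_pos: [0.4172, -0.2717, 0.2467]
ee_rot: [[-0.069, -0.998, 0.0], [-0.998, 0.069, -0.0], [0.0, -0.0, -1.0]]
wrist_force: [-0.4, -0.1, -1.2]
gripper_width: 0.158
gripper_force: 30.0
```

Emit:
play_rows(commands="0 0 -0.05 0 0 0;0 0 0 0 0 0;0 0 0 0 0 0")

```text
time_s: 9.2
tcp_pos: [0.4175, -0.272, 0.2461]
ee_rot: [[-0.069, -0.998, 0.001], [-0.998, 0.069, -0.001], [0.001, -0.001, -1.0]]
wrist_force: [-0.3, -0.8, 3.9]
gripper_width: 0.158
gripper_force: 30.0
```

Emit:
play_rows(commands="0 0 -0.05 0 0 0;0 0 0 0 0 0;0 0 0 0 0 0")

```text
time_s: 9.5
tcp_pos: [0.4178, -0.2723, 0.2458]
ee_rot: [[-0.068, -0.998, 0.002], [-0.998, 0.068, -0.002], [0.002, -0.003, -1.0]]
wrist_force: [-1.5, 1.3, 9.8]
gripper_width: 0.163
gripper_force: 30.0
```

Emit:
play_rows(commands="0 0 -0.05 0 0 0;0 0 0 0 0 0;0 0 0 0 0 0")

```text
time_s: 9.8
tcp_pos: [0.4181, -0.2728, 0.2456]
ee_rot: [[-0.068, -0.998, 0.004], [-0.998, 0.068, -0.004], [0.003, -0.004, -1.0]]
wrist_force: [-1.9, 1.5, 13.3]
gripper_width: 0.161
gripper_force: 30.1
```

Floor contact. Slide along +y with about 5–8 N.

Emit:
play_rows(commands="0 0 0.04 0 0 0;0 0.1 0 0 0 0;0 0 0 0 0 0;0 0 0 0 0 0")

```text
time_s: 10.2
tcp_pos: [0.418, -0.2701, 0.2458]
ee_rot: [[-0.068, -0.998, 0.003], [-0.998, 0.068, -0.004], [0.004, -0.003, -1.0]]
wrist_force: [-1.1, -1.0, 9.8]
gripper_width: 0.156
gripper_force: 30.0
```

Emit:
play_rows(commands="0 0.1 0 0 0 0;0 0 0 0 0 0;0 0 0 0 0 0")

```text
time_s: 10.5
tcp_pos: [0.4181, -0.2672, 0.2458]
ee_rot: [[-0.068, -0.998, 0.003], [-0.998, 0.068, -0.004], [0.004, -0.004, -1.0]]
wrist_force: [-1.1, -0.9, 9.4]
gripper_width: 0.157
gripper_force: 30.0
```

Emit:
play_rows(commands="0 0.1 0 0 0 0;0 0 0 0 0 0;0 0 0 0 0 0")

```text
time_s: 10.8
tcp_pos: [0.4181, -0.2641, 0.2458]
ee_rot: [[-0.068, -0.998, 0.003], [-0.998, 0.068, -0.004], [0.004, -0.004, -1.0]]
wrist_force: [-2.0, -0.7, 7.9]
gripper_width: 0.159
gripper_force: 30.0
```

Emit:
play_rows(commands="0 0.1 0 0 0 0;0 0 0 0 0 0;0 0 0 0 0 0")

```text
time_s: 11.1
tcp_pos: [0.4182, -0.261, 0.2457]
ee_rot: [[-0.068, -0.998, 0.003], [-0.998, 0.068, -0.004], [0.004, -0.004, -1.0]]
wrist_force: [-0.8, -1.6, 8.3]
gripper_width: 0.153
gripper_force: 30.0
```

Emit:
play_rows(commands="0 0.1 0 0 0 0;0 0 0 0 0 0;0 0 0 0 0 0")

```text
time_s: 11.4
tcp_pos: [0.4182, -0.258, 0.2455]
ee_rot: [[-0.068, -0.998, 0.004], [-0.998, 0.068, -0.004], [0.004, -0.004, -1.0]]
wrist_force: [-0.6, -0.9, 7.7]
gripper_width: 0.16
gripper_force: 30.0
```

Emit:
play_rows(commands="0 0.1 0 0 0 0;0 0 0 0 0 0;0 0 0 0 0 0")

```text
time_s: 11.7
tcp_pos: [0.4183, -0.2549, 0.2453]
ee_rot: [[-0.068, -0.998, 0.004], [-0.998, 0.068, -0.003], [0.003, -0.004, -1.0]]
wrist_force: [0.2, -1.9, 6.5]
gripper_width: 0.163
gripper_force: 30.0
```

Emit:
play_rows(commands="0 0.1 0 0 0 0;0 0 0 0 0 0;0 0 0 0 0 0")

```text
time_s: 12.0
tcp_pos: [0.4183, -0.2518, 0.2451]
ee_rot: [[-0.068, -0.998, 0.004], [-0.998, 0.068, -0.003], [0.003, -0.004, -1.0]]
wrist_force: [-0.4, -1.1, 6.6]
gripper_width: 0.157
gripper_force: 30.0
```

Emit:
play_rows(commands="0 0.1 0 0 0 0;0 0 0 0 0 0;0 0 0 0 0 0")

```text
time_s: 12.3
tcp_pos: [0.4182, -0.2486, 0.2448]
ee_rot: [[-0.068, -0.998, 0.003], [-0.998, 0.068, -0.003], [0.002, -0.004, -1.0]]
wrist_force: [-1.1, -0.9, 6.6]
gripper_width: 0.159
gripper_force: 30.0
```

Emit:
play_rows(commands="0 0.1 0 0 0 0;0 0 0 0 0 0;0 0 0 0 0 0")

```text
time_s: 12.6
tcp_pos: [0.4182, -0.2452, 0.2444]
ee_rot: [[-0.068, -0.998, 0.003], [-0.998, 0.068, -0.002], [0.002, -0.003, -1.0]]
wrist_force: [1.0, -1.4, 5.6]
gripper_width: 0.161
gripper_force: 30.0
```

Emit:
play_rows(commands="0 0.1 0 0 0 0;0 0 0 0 0 0;0 0 0 0 0 0")

```text
time_s: 12.9
tcp_pos: [0.418, -0.2419, 0.2439]
ee_rot: [[-0.068, -0.998, 0.002], [-0.998, 0.068, -0.001], [0.001, -0.002, -1.0]]
wrist_force: [1.2, -0.8, 5.9]
gripper_width: 0.159
gripper_force: 30.0
```

```bash
python3 - <<'E'
from h import *
a,P=cloud("scene")
cv2.imwrite("pics/p4.png",cv2.resize(a[170:260,120:240],(800,600),interpolation=cv2.INTER_CUBIC))
E
```

```text
(no output)
```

View pics/p4.png

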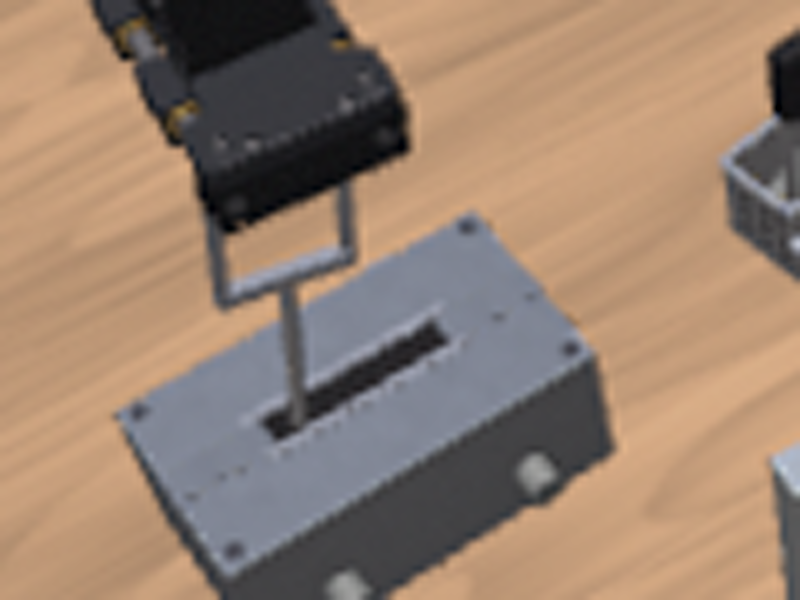

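The tip stayed near the slot's right end (zoom 298,425) and the rod swung in the grip. I'll reverse to straighten it, then probe by hopping.

Emit:
play_rows(commands="0 -0.1 0 0 0 0;0 -0.1 0 0 0 0;0 -0.1 0 0 0 0;0 -0.1 0 0 0 0;0 -0.1 0 0 0 0;0 -0.1 0 0 0 0;0 -0.1 0 0 0 0;0 -0.1 0 0 0 0;0 -0.1 0 0 0 0;0 -0.1 0 0 0 0;0 0 0 0 0 0;0 0 0.2 0 0 0;0 0 0.1 0 0 0;0 0 0 0 0 0")

```text
time_s: 14.35
tcp_pos: [0.4166, -0.2712, 0.2514]
ee_rot: [[-0.069, -0.998, -0.002], [-0.998, 0.069, 0.001], [-0.001, 0.002, -1.0]]
wrist_force: [-0.8, -0.7, -1.8]
gripper_width: 0.155
gripper_force: 30.0
```

```bash
python3 - <<'E'
from h import *
s=r.sense();t=s['tcp_pos'];print(t,s['wrist_force'])
a,P=cloud("scene")
cv2.imwrite("pics/p5.png",cv2.resize(a[170:260,120:240],(800,600),interpolation=cv2.INTER_CUBIC))
for z in np.arange(.1,.18,.01):
    m=(np.hypot(P[...,0]-t[0],P[...,1]-t[1])<.035)&(abs(P[...,2]-z)<.005)
    if m.sum():print(z.round(3),m.sum(),P[m].mean(0).round(4))
E
```

```text
[ 0.4165823  -0.27121992  0.25139744] [-0.80916329 -0.6623069  -1.77867834]
0.1 4 [ 0.4192 -0.2667  0.1026]
0.11 6 [ 0.4185 -0.2674  0.1106]
0.12 4 [ 0.4184 -0.2673  0.1189]
0.13 8 [ 0.4196 -0.2668  0.13  ]
0.14 6 [ 0.4191 -0.2668  0.141 ]
0.15 6 [ 0.4191 -0.2661  0.1501]
0.16 7 [ 0.4188 -0.2661  0.1603]
0.17 7 [ 0.4187 -0.2667  0.1701]
```

View pics/p5.png

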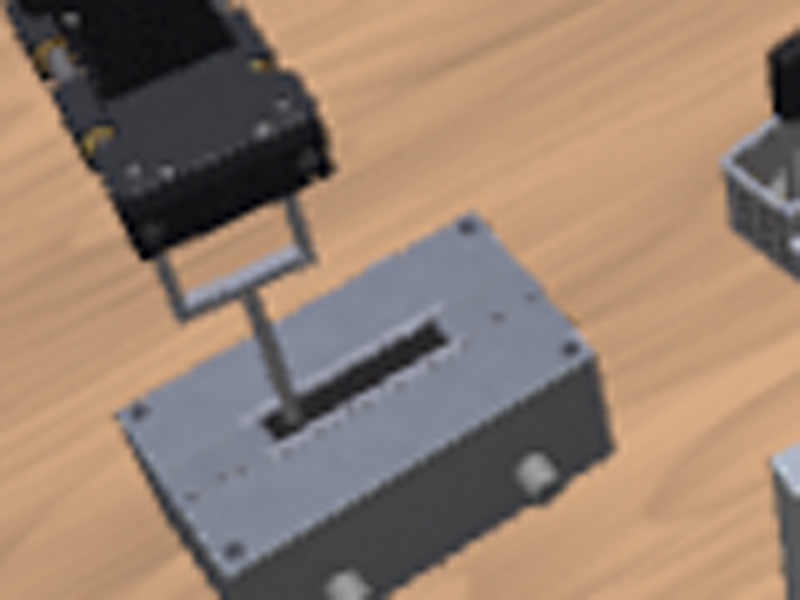

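Rod is upright again (y constant over height), tip offset +4–5 mm in y. Now hop-probe by 6 mm.

Emit:
play_rows(commands="0 0.2 0 0 0 0;0 0 0 0 0 0;0 0 -0.25 0 0 0;0 0 0 0 0 0;0 0 0 0 0 0")

```text
time_s: 14.9
tcp_pos: [0.4176, -0.2658, 0.2451]
ee_rot: [[-0.069, -0.998, 0.001], [-0.998, 0.069, -0.001], [0.001, -0.001, -1.0]]
wrist_force: [0.2, 0.1, 1.9]
gripper_width: 0.153
gripper_force: 30.0
```

Emit:
play_rows(commands="0 0 0.25 0 0 0;0 0.2 0 0 0 0;0 0 0 0 0 0;0 0 -0.25 0 0 0;0 0 0 0 0 0;0 0 0 0 0 0")

```text
time_s: 15.5
tcp_pos: [0.4168, -0.2596, 0.2441]
ee_rot: [[-0.069, -0.998, -0.001], [-0.998, 0.069, 0.0], [-0.0, 0.001, -1.0]]
wrist_force: [1.4, 0.2, -2.0]
gripper_width: 0.16
gripper_force: 30.0
```

Emit:
play_rows(commands="0 0 0.25 0 0 0;0 0.2 0 0 0 0;0 0 0 0 0 0;0 0 -0.25 0 0 0;0 0 0 0 0 0;0 0 0 0 0 0")

```text
time_s: 16.1
tcp_pos: [0.4168, -0.2536, 0.2442]
ee_rot: [[-0.069, -0.998, -0.001], [-0.998, 0.069, 0.0], [-0.0, 0.001, -1.0]]
wrist_force: [0.3, 0.4, -0.8]
gripper_width: 0.158
gripper_force: 30.0
```

Emit:
play_rows(commands="0 0 -0.1 0 0 0;0 0 0 0 0 0;0 0 0 0 0 0")

```text
time_s: 16.4
tcp_pos: [0.4171, -0.2537, 0.2417]
ee_rot: [[-0.069, -0.998, -0.0], [-0.998, 0.069, -0.0], [0.0, 0.0, -1.0]]
wrist_force: [0.8, -0.0, -1.6]
gripper_width: 0.155
gripper_force: 30.0
```

Emit:
play_rows(commands="0 0 -0.1 0 0 0;0 0 -0.1 0 0 0;0 0 0 0 0 0;0 0 0 0 0 0")

```text
time_s: 16.8
tcp_pos: [0.4171, -0.2537, 0.2356]
ee_rot: [[-0.069, -0.998, -0.0], [-0.998, 0.069, 0.0], [-0.0, 0.0, -1.0]]
wrist_force: [0.7, 1.3, -1.6]
gripper_width: 0.155
gripper_force: 30.0
```

Emit:
play_rows(commands="0 0 -0.1 0 0 0;0 0 0 0 0 0;0 0 0 0 0 0")

```text
time_s: 17.1
tcp_pos: [0.4171, -0.2537, 0.2327]
ee_rot: [[-0.069, -0.998, -0.0], [-0.998, 0.069, 0.0], [0.0, 0.0, -1.0]]
wrist_force: [-0.3, -0.3, -1.3]
gripper_width: 0.159
gripper_force: 30.0
```

In the recess, 13 mm below the floor. Press.

Emit:
play_rows(commands="0 0 -0.1 0 0 0;0 0 -0.1 0 0 0;0 0 0 0 0 0;0 0 0 0 0 0")

```text
time_s: 17.5
tcp_pos: [0.4175, -0.2539, 0.2273]
ee_rot: [[-0.069, -0.998, 0.001], [-0.998, 0.069, -0.001], [0.001, -0.001, -1.0]]
wrist_force: [0.6, 0.5, 1.4]
gripper_width: 0.157
gripper_force: 30.0
```

Emit:
play_rows(commands="0 0 -0.1 0 0 0;0 0 0 0 0 0;0 0 0 0 0 0;0 0 0 0 0 0")

```text
time_s: 17.9
tcp_pos: [0.4177, -0.2541, 0.2249]
ee_rot: [[-0.069, -0.998, 0.002], [-0.998, 0.069, -0.001], [0.001, -0.002, -1.0]]
wrist_force: [-0.8, 0.8, 6.3]
gripper_width: 0.156
gripper_force: 30.0
```

Emit:
play_rows(commands="0 0 -0.07 0 0 0;0 0 0 0 0 0;0 0 0 0 0 0;0 0 0 0 0 0;0 0 0 0 0 0")

```text
time_s: 18.4
tcp_pos: [0.4182, -0.2545, 0.2245]
ee_rot: [[-0.068, -0.998, 0.003], [-0.998, 0.068, -0.003], [0.003, -0.004, -1.0]]
wrist_force: [-1.6, 0.6, 12.9]
gripper_width: 0.162
gripper_force: 30.0
```

Hard stop reached (13 N): the button is fully down. Withdraw and carry the rod to the front of hook 1.

Emit:
play_rows(commands="0 0 0.5 0 0 0;0 0 0.8 0 0 0;0 0 0.8 0 0 0;0 0 0.8 0 0 0;0 0 0.8 0 0 0;0 0 0 0 0 0;0.27 0.8 0 0 0 0;0.42 0.8 0 0 0 0;0.42 0.8 0 0 0 0;0.42 0.8 0 0 0 0;0.42 0.8 0 0 0 0;0.42 0.8 0 0 0 0;0.42 0.8 0 0 0 0;0 0.15 0 0 0 0;0 0 -0.7 0 0 0;0 0 -0.7 0 0 0;0 0 0 0 0 0;0 0 0 0 0 0")

```text
time_s: 20.2
tcp_pos: [0.5004, -0.0817, 0.2902]
ee_rot: [[-0.069, -0.998, -0.002], [-0.998, 0.069, -0.001], [0.001, 0.002, -1.0]]
wrist_force: [0.2, 0.1, -1.7]
gripper_width: 0.159
gripper_force: 30.0
```

```bash
python3 - <<'E'
from h import *
s=r.sense();t=s['tcp_pos'];print(t,s['wrist_force'])
a,P=cloud("scene")
for z in np.arange(.11,.24,.01):
    m=(np.hypot(P[...,0]-t[0],P[...,1]-t[1])<.04)&(abs(P[...,2]-z)<.005)
    if m.sum():print(z.round(3),m.sum(),P[m].mean(0).round(4))
cv2.imwrite("pics/p6.png",cv2.resize(a[130:290,150:310],(600,600),interpolation=cv2.INTER_CUBIC))
E
```

```text
[ 0.5004048  -0.08168927  0.29018426] [ 0.15044931  0.14769041 -1.66409976]
0.13 7 [ 0.5017 -0.0783  0.1306]
0.14 4 [ 0.5022 -0.079   0.1412]
0.15 4 [ 0.5008 -0.0783  0.1489]
0.16 7 [ 0.5019 -0.0789  0.16  ]
0.17 5 [ 0.5029 -0.0774  0.1691]
0.18 8 [ 0.5028 -0.0778  0.1796]
0.19 6 [ 0.5026 -0.079   0.1905]
0.2 7 [ 0.5021 -0.0784  0.2007]
0.21 6 [ 0.5023 -0.0782  0.2102]
0.22 18 [ 0.5027 -0.081   0.222 ]
0.23 73 [ 0.501  -0.0776  0.2295]
```

View pics/p6.png

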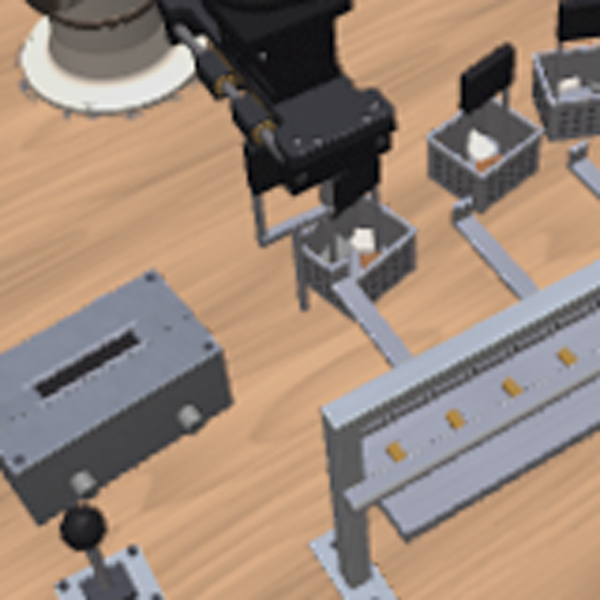

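Rod is upright in the grip with the loop open to hook 1 (arm tip at zoom 345,285). Lower 12 mm, feed in, then lower.

Emit:
play_rows(commands="0 0 -0.4 0 0 0;0 0 0 0 0 0;0.7 -0.05 0 0 0 0;0.7 -0.05 0 0 0 0;0.7 -0.05 0 0 0 0;0.7 -0.05 0 0 0 0;0.7 -0.05 0 0 0 0;0.35 -0.02 0 0 0 0;0 0 0 0 0 0;0 0 0 0 0 0")

```text
time_s: 21.25
tcp_pos: [0.6157, -0.0893, 0.2785]
ee_rot: [[-0.069, -0.998, -0.001], [-0.998, 0.069, 0.0], [-0.0, 0.001, -1.0]]
wrist_force: [0.6, 0.0, -1.3]
gripper_width: 0.155
gripper_force: 30.0
```

Emit:
play_rows(commands="0 0 -0.4 0 0 0;0 0 -0.4 0 0 0;0 0 -0.15 0 0 0;0 0 0 0 0 0;0 0 0 0 0 0")

```text
time_s: 21.75
tcp_pos: [0.6163, -0.0893, 0.2502]
ee_rot: [[-0.069, -0.998, 0.0], [-0.998, 0.069, -0.0], [0.0, -0.0, -1.0]]
wrist_force: [0.9, 0.1, -1.4]
gripper_width: 0.158
gripper_force: 30.0
```

Emit:
play_rows(commands="0 0 -0.1 0 0 0;0 0 0 0 0 0;0 0 0 0 0 0")

```text
time_s: 22.05
tcp_pos: [0.6164, -0.0893, 0.2473]
ee_rot: [[-0.069, -0.998, 0.0], [-0.998, 0.069, 0.0], [-0.0, -0.0, -1.0]]
wrist_force: [-0.4, -1.3, -1.7]
gripper_width: 0.156
gripper_force: 30.0
```

Emit:
play_rows(commands="0 0 -0.06 0 0 0;0 0 0 0 0 0;0 0 0 0 0 0")

```text
time_s: 22.35
tcp_pos: [0.6166, -0.0893, 0.2457]
ee_rot: [[-0.069, -0.998, 0.001], [-0.998, 0.069, -0.0], [0.0, -0.001, -1.0]]
wrist_force: [1.0, 0.8, -0.7]
gripper_width: 0.16
gripper_force: 30.0
```

Emit:
play_rows(commands="0 0 0 0 0 0;0 0 0 0 0 0;0 0 0 0 0 0;0 0 0 0 0 0;0 0 0.5 0 0 0;0 0 0.8 0 0 0;0 0 0.8 0 0 0;0 0 0.8 0 0 0;0 0 0 0 0 0;0 0 0 0 0 0", grip=40)

```text
time_s: 23.35
tcp_pos: [0.6163, -0.0891, 0.3325]
ee_rot: [[-0.069, -0.998, 0.001], [-0.998, 0.069, 0.001], [-0.001, -0.001, -1.0]]
wrist_force: [-0.6, 0.3, -1.5]
gripper_width: 0.461
gripper_force: 0.0
```

```bash
python3 - <<'E'
from h import *
for n in("scene","top"):
    im,P=cloud(n); plates(n,im,P,zhi=.295)
E
```

```text
scene px [307. 134.] n 172 med [0.381 0.33  0.134] zmax 0.155 toprect c 381 332 wh 56 14 ang 71
scene px [279. 151.] n 152 med [0.39  0.196 0.135] zmax 0.155 toprect c 387 199 wh 13 57 ang 11
scene px [237. 183.] n 24 med [0.419 0.    0.128] zmax 0.152 toprect c 417 1 wh 3 6 ang 54
scene px [250. 210.] n 291 med [ 0.622 -0.089  0.266] zmax 0.285 toprect c 618 -86 wh 59 15 ang 89
scene px [172. 271.] n 97 med [ 0.585 -0.315  0.154] zmax 0.161 toprect c 581 -314 wh 19 20 ang 42
top px [371. 170.] n 75 med [ 0.576 -0.306  0.154] zmax 0.16 toprect c 578 -310 wh 21 18 ang 26
top px [141. 247.] n 133 med [0.379 0.333 0.15 ] zmax 0.156 toprect c 378 334 wh 58 12 ang 66
top px [185. 244.] n 54 med [0.385 0.213 0.152] zmax 0.156 toprect c 383 208 wh 12 44 ang 5
```

Rod hangs on hook 1 at (0.618, −0.086). Next is the basket at (0.414, 0.030), yaw about 9°.

Emit:
play_rows(commands="-0.84 0.5 0 0 0 0.5;-0.84 0.5 0 0 0 0.5;-0.84 0.5 0 0 0 0.5;-0.84 0.5 0 0 0 0;-0.84 0.5 0 0 0 0;-0.84 0.5 0 0 0 0;-0.84 0.5 0 0 0 0;-0.84 0.47 0 0 0 0;0 0 -0.9 0 0 0;0 0 -0.9 0 0 0;0 0 -0.9 0 0 0;0 0 -0.9 0 0 0;0 0 0 0 0 0;0 0 0 0 0 0")

```text
time_s: 24.85
tcp_pos: [0.4148, 0.0296, 0.2244]
ee_rot: [[0.156, -0.988, -0.001], [-0.988, -0.156, -0.001], [0.001, 0.001, -1.0]]
wrist_force: [-0.9, 0.4, 0.4]
gripper_width: 0.461
gripper_force: 0.0
```

```bash
python3 - <<'E'
from h import *
s=r.sense();t=s['tcp_pos'];print(t,s['ee_rot'][:,1])
im,P=cloud("scene"); plates("s",im,P,zhi=.16)
cv2.imwrite("pics/p7.png",cv2.resize(im[110:230,190:350],(800,600),interpolation=cv2.INTER_CUBIC))
E
```

```text
[0.4147575  0.02959551 0.22435688] [-0.98779613 -0.15574823  0.0011348 ]
s px [307. 134.] n 173 med [0.381 0.332 0.133] zmax 0.155 toprect c 380 333 wh 56 10 ang 70
s px [279. 151.] n 153 med [0.389 0.196 0.135] zmax 0.155 toprect c 388 201 wh 12 58 ang 5
s px [243. 178.] n 173 med [0.419 0.024 0.136] zmax 0.154 toprect c 416 27 wh 11 58 ang 8
s px [171. 271.] n 101 med [ 0.585 -0.315  0.154] zmax 0.159 toprect c 580 -312 wh 23 19 ang 64
```

View pics/p7.png

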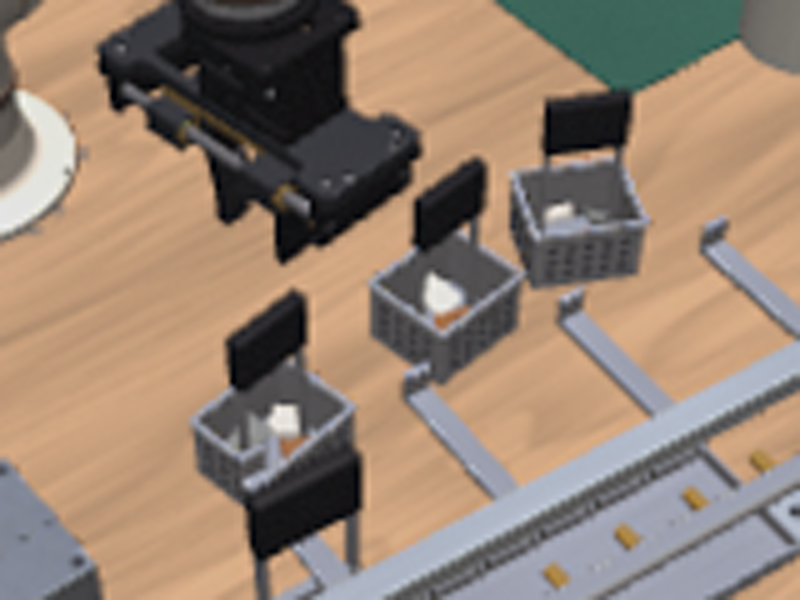

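Rod hangs on hook 1 (zoom 300,505); the gripper is above the first basket's plate (265,340). Lower and grip.

Emit:
play_rows(commands="0 0 -0.8 0 0 0;0 0 -0.8 0 0 0;0 0 -0.8 0 0 0;0 0 -0.8 0 0 0;0 0 -0.4 0 0 0;0 0 0 0 0 0;0 0 0 0 0 0")

```text
time_s: 25.6
tcp_pos: [0.416, 0.0303, 0.1176]
ee_rot: [[0.156, -0.988, 0.002], [-0.988, -0.156, 0.001], [-0.0, -0.003, -1.0]]
wrist_force: [0.0, -0.2, 0.7]
gripper_width: 0.461
gripper_force: 0.0
```

Emit:
play_rows(commands="0 0 0 0 0 0;0 0 0 0 0 0;0 0 0 0 0 0;0 0 0 0 0 0;0 0 0 0 0 0;0 0 0 0 0 0;0 0 0 0 0 0;0 0 0 0 0 0", grip=0)

```text
time_s: 26.4
tcp_pos: [0.4145, 0.0297, 0.1164]
ee_rot: [[0.155, -0.988, -0.001], [-0.988, -0.155, -0.0], [0.0, 0.001, -1.0]]
wrist_force: [-2.1, -0.0, 2.6]
gripper_width: 0.154
gripper_force: 29.9
```

Emit:
play_rows(commands="0 0 0.8 0 0 0;0 0 0.8 0 0 0;0 0 0.8 0 0 0;0 0 0.8 0 0 0;0 0 0.8 0 0 0;0 0 0.8 0 0 0;0 0 0.53 0 0 0;0.7 0 0 0 0 -0.5;0.7 0 0 0 0 -0.5;0.7 0 0 0 0 -0.5;0.7 0 0 0 0 0;0 0 0 0 0 0;0 0 0 0 0 0")

```text
time_s: 27.7
tcp_pos: [0.4982, 0.0298, 0.2747]
ee_rot: [[-0.07, -0.998, -0.003], [-0.998, 0.07, -0.0], [0.001, 0.003, -1.0]]
wrist_force: [-0.0, 0.1, -2.6]
gripper_width: 0.158
gripper_force: 30.0
```

```bash
python3 - <<'E'
from h import *
s=r.sense();t=s['tcp_pos'];print(t,s['ee_rot'][:,1],s['wrist_force'])
im,P=cloud("scene"); plates("s",im,P,zhi=.16,box=(.35,.5,-.3,.6))
m=(abs(P[...,0]-t[0])<.05)&(abs(P[...,1]-t[1])<.06)&(P[...,2]>.12)&(P[...,2]<.225)
Q=P[m];print(Q.min(0).round(3),Q.max(0).round(3));q=Q[(Q[:,2]>.19)&(Q[:,2]<.22)]
print("rim",cv2.minAreaRect((q[:,:2]*1000).astype(np.float32)),np.percentile(q[:,2],[50,90]))
E
```

```text
[0.4981868  0.02979543 0.27469728] [-0.99757572  0.06951473  0.00322161] [-0.04543392  0.05972853 -2.58233622]
s px [307. 134.] n 173 med [0.381 0.331 0.134] zmax 0.156 toprect c 382 333 wh 56 11 ang 72
[ 0.456 -0.016  0.159] [0.538 0.074 0.223]
rim ((497.8371887207031, 30.403671264648438), (88.7475357055664, 78.13394927978516), 86.09858703613281) [0.20544723 0.21664382]
```

Emit:
play_rows(commands="0.6 -0.06 0.06 0 0 0;0.7 -0.055 0 0 0 0;0.7 -0.055 0 0 0 0;0.7 -0.055 0 0 0 0;0.7 -0.055 0 0 0 0;0.7 -0.055 0 0 0 0;0 0 0 0 0 0;0 0 0 0 0 0")

```text
time_s: 28.55
tcp_pos: [0.6208, 0.0199, 0.2773]
ee_rot: [[-0.069, -0.998, -0.002], [-0.998, 0.069, 0.0], [0.0, 0.002, -1.0]]
wrist_force: [-0.1, -0.8, -3.9]
gripper_width: 0.157
gripper_force: 30.0
```

Emit:
play_rows(commands="0 0 -0.4 0 0 0;0 0 -0.4 0 0 0;0 0 -0.15 0 0 0;0 0 0 0 0 0;0 0 0 0 0 0")

```text
time_s: 29.05
tcp_pos: [0.6218, 0.0198, 0.2497]
ee_rot: [[-0.069, -0.998, 0.0], [-0.998, 0.069, -0.0], [0.0, -0.0, -1.0]]
wrist_force: [0.1, 0.1, -2.7]
gripper_width: 0.159
gripper_force: 30.0
```

Seat (3.5 mm more), release and rise.

Emit:
play_rows(commands="0 0 -0.06 0 0 0;0 0 -0.06 0 0 0;0 0 0 0 0 0;0 0 0 0 0 0")

```text
time_s: 29.45
tcp_pos: [0.622, 0.0198, 0.2463]
ee_rot: [[-0.069, -0.998, 0.001], [-0.998, 0.069, 0.0], [-0.0, -0.001, -1.0]]
wrist_force: [0.8, -0.2, -2.3]
gripper_width: 0.16
gripper_force: 30.0
```

Emit:
play_rows(commands="0 0 0 0 0 0;0 0 0 0 0 0;0 0 0 0 0 0;0 0 0 0 0 0;0 0 0.4 0 0 0;0 0 0.8 0 0 0;0 0 0.8 0 0 0;0 0 0.8 0 0 0;-0.9 0.5 0 0 0 0;-0.9 0.7 0 0 0 0;-0.9 0.7 0 0 0 0;0 0 0 0 0 0;0 0 0 0 0 0", grip=40)

```text
time_s: 30.75
tcp_pos: [0.5407, 0.0772, 0.3316]
ee_rot: [[-0.068, -0.998, 0.003], [-0.998, 0.068, 0.001], [-0.001, -0.003, -1.0]]
wrist_force: [-0.4, -1.0, 0.4]
gripper_width: 0.459
gripper_force: 0.0
```

```bash
python3 - <<'E'
from h import *
print(r.sense()['tcp_pos'])
for n in("scene","top"):
    im,P=cloud(n); plates(n,im,P,zhi=.295)
E
```

```text
[0.54073551 0.07715745 0.33155796]
scene px [278. 151.] n 132 med [0.391 0.193 0.136] zmax 0.156 toprect c 389 198 wh 10 51 ang 9
scene px [284. 193.] n 271 med [0.627 0.015 0.266] zmax 0.284 toprect c 624 19 wh 61 10 ang 86
scene px [250. 210.] n 296 med [ 0.622 -0.088  0.267] zmax 0.284 toprect c 619 -86 wh 60 10 ang 85
scene px [172. 271.] n 100 med [ 0.585 -0.315  0.154] zmax 0.16 toprect c 580 -313 wh 22 19 ang 45
top px [254. 147.] n 170 med [0.618 0.017 0.28 ] zmax 0.286 toprect c 621 17 wh 51 12 ang 86
top px [294. 148.] n 199 med [ 0.612 -0.084  0.279] zmax 0.286 toprect c 616 -83 wh 61 10 ang 88
top px [371. 170.] n 72 med [ 0.576 -0.307  0.154] zmax 0.16 toprect c 578 -311 wh 18 18 ang 9
top px [188. 244.] n 67 med [0.387 0.206 0.151] zmax 0.155 toprect c 387 202 wh 11 56 ang 11
```

Emit:
play_rows(commands="-0.85 0.69 0 0 0 0.47;-0.85 0.69 0 0 0 0.47;-0.85 0.69 0 0 0 0.47;-0.85 0.69 0 0 0 0;-0.85 0.69 0 0 0 0;-0.85 0.69 0 0 0 0;0 0 -0.9 0 0 0;0 0 -0.9 0 0 0;0 0 -0.9 0 0 0;0 0 -0.9 0 0 0;0 0 0 0 0 0;0 0 0 0 0 0")

```text
time_s: 32.05
tcp_pos: [0.3888, 0.201, 0.2225]
ee_rot: [[0.142, -0.99, 0.001], [-0.99, -0.142, -0.001], [0.001, -0.0, -1.0]]
wrist_force: [0.2, -0.2, 1.2]
gripper_width: 0.461
gripper_force: 0.0
```

```bash
python3 - <<'E'
from h import *
s=r.sense();print(s['tcp_pos'],s['ee_rot'][:,1])
im,P=cloud("scene"); plates("s",im,P,zhi=.16,box=(.3,.5,.05,.6))
E
```

```text
[0.38876003 0.20098795 0.22249064] [-9.89935663e-01 -1.41517583e-01 -3.95077670e-04]
s px [307. 134.] n 173 med [0.381 0.331 0.133] zmax 0.155 toprect c 380 332 wh 59 13 ang 67
s px [279. 151.] n 154 med [0.391 0.196 0.137] zmax 0.156 toprect c 387 200 wh 10 56 ang 10
```

Emit:
play_rows(commands="0 0 -0.8 0 0 0;0 0 -0.8 0 0 0;0 0 -0.8 0 0 0;0 0 -0.8 0 0 0;0 0 -0.33 0 0 0;0 0 0 0 0 0;0 0 0 0 0 0;0 0 0 0 0 0")

```text
time_s: 32.9
tcp_pos: [0.3887, 0.2018, 0.1175]
ee_rot: [[0.142, -0.99, 0.002], [-0.99, -0.142, 0.002], [-0.002, -0.003, -1.0]]
wrist_force: [-0.1, -1.0, -0.0]
gripper_width: 0.456
gripper_force: 0.0
```

Emit:
play_rows(commands="0 0 0 0 0 0;0 0 0 0 0 0;0 0 0 0 0 0;0 0 0 0 0 0;0 0 0 0 0 0;0 0 0 0 0 0;0 0 0 0 0 0;0 0 0 0 0 0", grip=0)

```text
time_s: 33.7
tcp_pos: [0.3875, 0.2007, 0.1157]
ee_rot: [[0.142, -0.99, -0.001], [-0.99, -0.142, -0.001], [0.0, 0.001, -1.0]]
wrist_force: [-0.8, -0.1, -3.1]
gripper_width: 0.16
gripper_force: 30.0
```

Emit:
play_rows(commands="0 0 0.8 0 0 0;0 0 0.8 0 0 0;0 0 0.8 0 0 0;0 0 0.8 0 0 0;0 0 0.8 0 0 0;0 0 0.8 0 0 0;0 0 0.6 0 0 0;0.8 -0.46 0 0 0 -0.47;0.8 -0.46 0 0 0 -0.47;0.8 -0.46 0 0 0 -0.47;0.8 -0.46 0 0 0 0;0.8 -0.46 0 0 0 0;0 0 0 0 0 0;0 0 0 0 0 0")

```text
time_s: 35.1
tcp_pos: [0.5075, 0.1316, 0.2769]
ee_rot: [[-0.07, -0.998, -0.002], [-0.998, 0.07, -0.001], [0.001, 0.002, -1.0]]
wrist_force: [-0.7, -0.6, -2.4]
gripper_width: 0.159
gripper_force: 30.0
```

```bash
python3 - <<'E'
from h import *
s=r.sense();t=s['tcp_pos'];print(t,s['ee_rot'][:,1],s['wrist_force'])
im,P=cloud("scene")
m=(abs(P[...,0]-t[0])<.05)&(abs(P[...,1]-t[1])<.06)&(P[...,2]>.12)&(P[...,2]<.225)
Q=P[m];q=Q[(Q[:,2]>.19)&(Q[:,2]<.22)]
print("rim",cv2.minAreaRect((q[:,:2]*1000).astype(np.float32)),np.percentile(q[:,2],[50,90]))
E
```

```text
[0.50746015 0.13159133 0.27689492] [-0.9975172   0.07038392  0.00235353] [-0.67897424 -0.64081034 -2.3908529 ]
rim ((507.5398254394531, 135.18484497070312), (88.47919464111328, 77.72223663330078), 86.25784301757812) [0.20628042 0.21867105]
```

Emit:
play_rows(commands="0.6 -0.06 0 0 0 0;0.7 -0.06 0 0 0 0;0.7 -0.06 0 0 0 0;0.7 -0.06 0 0 0 0;0.7 -0.06 0 0 0 0;0.7 -0.05 0 0 0 0;0 0 0 0 0 0;0 0 0 0 0 0")

```text
time_s: 35.95
tcp_pos: [0.6299, 0.1221, 0.2774]
ee_rot: [[-0.068, -0.998, -0.002], [-0.998, 0.068, -0.0], [0.0, 0.002, -1.0]]
wrist_force: [-0.9, -1.6, -3.1]
gripper_width: 0.158
gripper_force: 30.0
```

Emit:
play_rows(commands="0 0 -0.4 0 0 0;0 0 -0.4 0 0 0;0 0 -0.15 0 0 0;0 0 0 0 0 0;0 0 -0.06 0 0 0;0 0 -0.04 0 0 0;0 0 0 0 0 0;0 0 0 0 0 0")

```text
time_s: 36.75
tcp_pos: [0.6309, 0.1215, 0.2468]
ee_rot: [[-0.069, -0.998, 0.0], [-0.998, 0.069, 0.0], [-0.0, -0.0, -1.0]]
wrist_force: [-0.2, 1.1, -3.6]
gripper_width: 0.159
gripper_force: 30.0
```

Emit:
play_rows(commands="0 0 -0.05 0 0 0;0 0 0 0 0 0;0 0 0 0 0 0")

```text
time_s: 37.05
tcp_pos: [0.631, 0.1215, 0.2458]
ee_rot: [[-0.069, -0.998, 0.001], [-0.998, 0.069, 0.0], [-0.0, -0.001, -1.0]]
wrist_force: [-1.6, 0.6, -0.1]
gripper_width: 0.16
gripper_force: 30.0
```

Emit:
play_rows(commands="0 0 0 0 0 0;0 0 0 0 0 0;0 0 0 0 0 0;0 0 0 0 0 0;0 0 0.4 0 0 0;0 0 0.8 0 0 0;0 0 0.8 0 0 0;0 0 0.8 0 0 0;-0.9 0.2 0 0 0 0;-0.9 0.3 0 0 0 0;-0.9 0.3 0 0 0 0;0 0 0 0 0 0;0 0 0 0 0 0", grip=40)

```text
time_s: 38.35
tcp_pos: [0.5499, 0.1457, 0.3306]
ee_rot: [[-0.068, -0.998, 0.002], [-0.998, 0.068, 0.001], [-0.001, -0.002, -1.0]]
wrist_force: [0.1, -0.6, 0.5]
gripper_width: 0.459
gripper_force: 0.0
```

```bash
python3 - <<'E'
from h import *
print(r.sense()['tcp_pos'])
for n in("scene","top"):
    im,P=cloud(n); plates(n,im,P,zhi=.295)
E
```

```text
[0.54985885 0.14568698 0.33055983]
scene px [303. 135.] n 75 med [0.375 0.319 0.131] zmax 0.154 toprect c 374 322 wh 18 12 ang 64
scene px [315. 178.] n 279 med [0.637 0.115 0.264] zmax 0.286 toprect c 636 117 wh 56 11 ang 66
scene px [283. 193.] n 285 med [0.626 0.014 0.266] zmax 0.283 toprect c 624 17 wh 59 12 ang 76
scene px [250. 210.] n 295 med [ 0.622 -0.089  0.267] zmax 0.285 toprect c 619 -86 wh 58 10 ang 84
scene px [171. 271.] n 101 med [ 0.585 -0.315  0.153] zmax 0.16 toprect c 580 -314 wh 20 20 ang 61
top px [216. 142.] n 161 med [0.633 0.109 0.276] zmax 0.285 toprect c 640 111 wh 42 11 ang 62
top px [252. 147.] n 198 med [0.619 0.021 0.279] zmax 0.286 toprect c 621 19 wh 59 11 ang 76
top px [294. 148.] n 194 med [ 0.613 -0.082  0.279] zmax 0.285 toprect c 616 -83 wh 61 11 ang 88
top px [371. 170.] n 71 med [ 0.576 -0.306  0.154] zmax 0.162 toprect c 577 -309 wh 18 17 ang 55
top px [142. 247.] n 122 med [0.379 0.333 0.15 ] zmax 0.157 toprect c 378 335 wh 54 12 ang 63
```

```bash
python3 - <<'E'
from h import *
a,_=cloud("scene");b,_=cloud("top")
cv2.imwrite("pics/p8.png",np.hstack([cv2.resize(a[120:280,220:380],(400,400)),cv2.resize(b[100:250,150:300],(400,400))]))
E
```

```text
(no output)
```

View pics/p8.png

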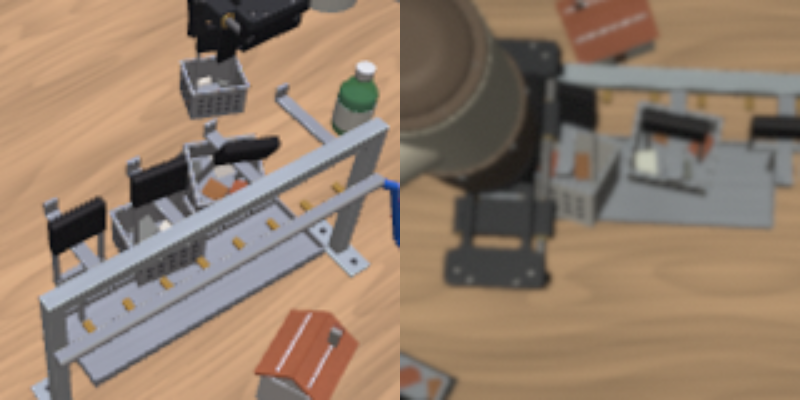

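The hook‑3 basket (left half, 250,150) sits twisted and maybe swinging. I'll wait a second and fit the plates' planes.

Emit:
play_rows(commands="-0.8 0.3 0 0 0 0;-0.8 0.3 0 0 0 0;0 0 0 0 0 0;0 0 0 0 0 0;0 0 0 0 0 0;0 0 0 0 0 0;0 0 0 0 0 0;0 0 0 0 0 0;0 0 0 0 0 0;0 0 0 0 0 0")

```text
time_s: 39.55
tcp_pos: [0.5018, 0.1634, 0.329]
ee_rot: [[-0.069, -0.998, -0.0], [-0.998, 0.069, -0.0], [0.0, 0.0, -1.0]]
wrist_force: [0.4, 0.1, 0.1]
gripper_width: 0.456
gripper_force: 0.0
```

```bash
cat >> h.py <<'E'
def hung():
    im,P=cloud("scene")
    for y0 in(-.087,.019,.123,.228):
        m=(im.max(2)<60)&(P[...,2]>.225)&(P[...,2]<.30)&(abs(P[...,1]-y0)<.05)&(abs(P[...,0]-.63)<.05)
        if m.sum()<30: continue
        Q=P[m];c=Q.mean(0);u,s,v=np.linalg.svd(Q-c);n=v[2]*np.sign(v[2][0])
        print(y0,m.sum(),c.round(3),"normal yaw",np.degrees(np.arctan2(n[1],n[0])).round(),"pitch",np.degrees(np.arcsin(n[2])).round(),"zmax",Q[:,2].max().round(3),"long axis",(v[0]*np.sign(v[0][1])).round(2))
E
python3 - <<'E'
from h import *
hung()
im,P=cloud("scene"); plates("s",im,P,zhi=.16,box=(.3,.5,.05,.6))
E
```

```text
-0.087 297 [ 0.621 -0.088  0.265] normal yaw -6.0 pitch 3.0 zmax 0.286 long axis [0.09 0.99 0.07]
0.019 287 [0.626 0.014 0.264] normal yaw -14.0 pitch 2.0 zmax 0.285 long axis [0.25 0.97 0.03]
0.123 262 [0.64  0.116 0.264] normal yaw -20.0 pitch -1.0 zmax 0.284 long axis [0.34 0.93 0.13]
s px [307. 134.] n 159 med [0.382 0.334 0.132] zmax 0.155 toprect c 384 341 wh 38 9 ang 73
```

Both hanging baskets are upright (pitch and roll ≤ ~7°), just yawed; acceptable. On to the third basket.

Emit:
play_rows(commands="-0.68 0.95 0 0 0 -0.6;-0.68 0.95 0 0 0 -0.6;-0.68 0.95 0 0 0 -0.6;-0.68 0.95 0 0 0 -0.6;-0.68 0.95 0 0 0 0;-0.68 0.95 0 0 0 0;0 0 -0.9 0 0 0;0 0 -0.9 0 0 0;0 0 -0.9 0 0 0;0 0 -0.8 0 0 0;0 0 0 0 0 0;0 0 0 0 0 0")

```text
time_s: 40.85
tcp_pos: [0.3797, 0.3347, 0.2247]
ee_rot: [[-0.416, -0.91, 0.001], [-0.91, 0.416, -0.0], [-0.0, -0.001, -1.0]]
wrist_force: [-0.3, 0.3, 0.2]
gripper_width: 0.458
gripper_force: 0.0
```

```bash
python3 - <<'E'
from h import *
s=r.sense();t=s['tcp_pos'];print(t,s['ee_rot'][:,1])
im,P=cloud("scene"); plates("s",im,P,zhi=.16,box=(.3,.5,.05,.6)); hung()
m=(P[...,2]>.05)&(P[...,2]<.065)&(abs(P[...,0]-t[0])<.07)&(abs(P[...,1]-t[1])<.07)
print("rim",cv2.minAreaRect((P[m][:,:2]*1000).astype(np.float32)))
E
```

```text
[0.37973127 0.33469967 0.22470847] [-9.09562113e-01  4.15567242e-01 -7.94114454e-04]
s px [307. 134.] n 174 med [0.382 0.332 0.133] zmax 0.155 toprect c 380 333 wh 57 11 ang 64
-0.087 297 [ 0.621 -0.088  0.265] normal yaw -6.0 pitch 4.0 zmax 0.284 long axis [0.09 0.99 0.07]
0.019 297 [0.625 0.016 0.264] normal yaw -14.0 pitch 5.0 zmax 0.284 long axis [ 0.24  0.97 -0.08]
0.123 208 [0.646 0.114 0.267] normal yaw -21.0 pitch -13.0 zmax 0.284 long axis [0.39 0.9  0.18]
rim ((377.3394470214844, 336.659423828125), (89.18741607666016, 80.92134094238281), 64.17555236816406)
```

Emit:
play_rows(commands="0 0 -0.8 0 0 0;0 0 -0.8 0 0 0;0 0 -0.8 0 0 0;0 0 -0.8 0 0 0;0 0 -0.4 0 0 0;0 0 0 0 0 0;0 0 0 0 0 0;0 0 0 0 0 0")

```text
time_s: 41.75
tcp_pos: [0.3801, 0.3355, 0.1176]
ee_rot: [[-0.416, -0.909, 0.002], [-0.909, 0.416, 0.003], [-0.003, -0.001, -1.0]]
wrist_force: [0.6, -0.1, 0.2]
gripper_width: 0.461
gripper_force: 0.0
```

Emit:
play_rows(commands="0 0 0 0 0 0;0 0 0 0 0 0;0 0 0 0 0 0;0 0 0 0 0 0;0 0 0 0 0 0;0 0 0 0 0 0;0 0 0 0 0 0;0 0 0 0 0 0", grip=0)

```text
time_s: 42.55
tcp_pos: [0.3792, 0.3343, 0.116]
ee_rot: [[-0.416, -0.909, -0.0], [-0.909, 0.416, -0.0], [0.0, 0.0, -1.0]]
wrist_force: [-1.7, 0.1, 0.7]
gripper_width: 0.161
gripper_force: 29.9
```

```bash
python3 - <<'E'
from h import *
hung()
a,_=cloud("scene");b,_=cloud("top")
cv2.imwrite("pics/p9.png",np.hstack([cv2.resize(a[140:240,230:330],(400,400)),cv2.resize(b[100:220,160:280],(400,400))]))
E
```

```text
-0.087 295 [ 0.621 -0.088  0.265] normal yaw -6.0 pitch 4.0 zmax 0.284 long axis [0.09 0.99 0.1 ]
0.019 294 [0.626 0.015 0.265] normal yaw -14.0 pitch 4.0 zmax 0.285 long axis [0.24 0.97 0.03]
0.123 200 [0.646 0.113 0.267] normal yaw -21.0 pitch -13.0 zmax 0.284 long axis [0.39 0.9  0.19]
```

View pics/p9.png

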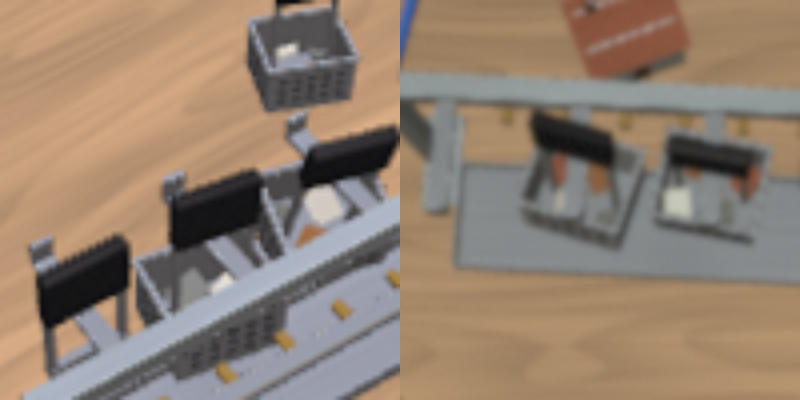

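The hook‑3 basket hangs stably on its arm, leaning about 13° and yawed ~−20° (within limits), with clearance to hook 4. Carry the third basket.

Emit:
play_rows(commands="0 0 0.8 0 0 0;0 0 0.8 0 0 0;0 0 0.8 0 0 0;0 0 0.8 0 0 0;0 0 0.8 0 0 0;0 0 0.8 0 0 0;0 0 0.6 0 0 0;0.75 -0.53 0 0 0 0.6;0.75 -0.53 0 0 0 0.6;0.75 -0.53 0 0 0 0.6;0.75 -0.53 0 0 0 0.6;0.75 -0.53 0 0 0 0.04;0.75 -0.5 0 0 0 0;0 0 0 0 0 0;0 0 0 0 0 0")

```text
time_s: 44.2
tcp_pos: [0.5141, 0.2394, 0.2766]
ee_rot: [[-0.065, -0.998, -0.002], [-0.998, 0.065, -0.001], [0.001, 0.002, -1.0]]
wrist_force: [-0.2, -0.4, -3.2]
gripper_width: 0.154
gripper_force: 30.0
```

```bash
python3 - <<'E'
from h import *
s=r.sense();t=s['tcp_pos'];print(t,s['ee_rot'][:,1],s['wrist_force'])
im,P=cloud("scene")
m=(abs(P[...,0]-t[0])<.05)&(abs(P[...,1]-t[1])<.06)&(P[...,2]>.12)&(P[...,2]<.225)
Q=P[m];q=Q[(Q[:,2]>.19)&(Q[:,2]<.22)]
print("rim",cv2.minAreaRect((q[:,:2]*1000).astype(np.float32)),np.percentile(q[:,2],[50,90]))
E
```

```text
[0.51414329 0.23939371 0.27658374] [-0.99790985  0.06457741  0.00238337] [-0.23784442 -0.3679002  -3.18171984]
rim ((513.6941528320312, 240.22103881835938), (90.69654846191406, 77.4786148071289), 86.80413818359375) [0.20608673 0.21799538]
```

Emit:
play_rows(commands="0.6 -0.05 0 0 0 0;0.7 -0.05 0 0 0 0;0.7 -0.05 0 0 0 0;0.7 -0.05 0 0 0 0;0.7 -0.05 0 0 0 0;0.7 -0.05 0 0 0 0;0 0 0 0 0 0;0 0 0 0 0 0")

```text
time_s: 45.05
tcp_pos: [0.6366, 0.2316, 0.2771]
ee_rot: [[-0.062, -0.998, -0.002], [-0.998, 0.062, -0.001], [0.001, 0.002, -1.0]]
wrist_force: [-0.6, 0.2, -3.1]
gripper_width: 0.157
gripper_force: 30.0
```

Emit:
play_rows(commands="0 0 -0.4 0 0 0;0 0 -0.4 0 0 0;0 0 -0.15 0 0 0;0 0 0 0 0 0;0 0 -0.06 0 0 0;0 0 -0.05 0 0 0;0 0 0 0 0 0;0 0 0 0 0 0")

```text
time_s: 45.85
tcp_pos: [0.6375, 0.231, 0.2465]
ee_rot: [[-0.063, -0.998, 0.0], [-0.998, 0.063, 0.0], [-0.0, -0.0, -1.0]]
wrist_force: [-0.2, -0.0, -2.9]
gripper_width: 0.156
gripper_force: 30.0
```

Emit:
play_rows(commands="0 0 -0.05 0 0 0;0 0 0 0 0 0;0 0 0 0 0 0")

```text
time_s: 46.15
tcp_pos: [0.6376, 0.231, 0.2461]
ee_rot: [[-0.063, -0.998, 0.002], [-0.998, 0.063, 0.001], [-0.001, -0.002, -1.0]]
wrist_force: [-2.3, 0.7, 2.6]
gripper_width: 0.157
gripper_force: 30.0
```

Emit:
play_rows(commands="0 0 0 0 0 0;0 0 0 0 0 0;0 0 0 0 0 0;0 0 0 0 0 0;0 0 0 0 0 0;0 0 0 0 0 0", grip=40)

```text
time_s: 46.75
tcp_pos: [0.6374, 0.2309, 0.2446]
ee_rot: [[-0.063, -0.998, -0.0], [-0.998, 0.063, -0.0], [0.0, 0.0, -1.0]]
wrist_force: [0.4, -0.3, 0.2]
gripper_width: 0.451
gripper_force: 0.0
```

Emit:
play_rows(commands="0 0 0.3 0 0 0;0 0 0.5 0 0 0;0 0 0.8 0 0 0;0 0 0.8 0 0 0;0 0 0.5 0 0 0;-0.9 0 0 0 0 0;-0.9 0 0 0 0 0;-0.9 0 0 0 0 0;-0.9 0 0 0 0 0;0 0 0 0 0 0;0 0 0 0 0 0")

```text
time_s: 47.85
tcp_pos: [0.5294, 0.2312, 0.3332]
ee_rot: [[-0.062, -0.998, 0.002], [-0.998, 0.062, 0.001], [-0.001, -0.002, -1.0]]
wrist_force: [-0.7, 0.0, -0.8]
gripper_width: 0.459
gripper_force: 0.0
```

```bash
python3 - <<'E'
from h import *
print(r.sense()['tcp_pos'])
hung()
for n in("scene","top"):
    im,P=cloud(n); plates(n,im,P,zhi=.295)
E
```

```text
[0.52937228 0.23116311 0.33315265]
-0.087 296 [ 0.621 -0.088  0.265] normal yaw -5.0 pitch 4.0 zmax 0.284 long axis [0.09 0.99 0.06]
0.019 293 [0.625 0.015 0.264] normal yaw -14.0 pitch 4.0 zmax 0.285 long axis [ 0.24  0.97 -0.  ]
0.123 270 [0.64  0.117 0.265] normal yaw -20.0 pitch -1.0 zmax 0.286 long axis [0.35 0.93 0.11]
0.228 232 [0.641 0.225 0.264] normal yaw -7.0 pitch 3.0 zmax 0.285 long axis [0.12 0.99 0.05]
scene px [345. 161.] n 234 med [0.642 0.224 0.266] zmax 0.286 toprect c 640 228 wh 58 9 ang 86
scene px [316. 179.] n 250 med [0.642 0.117 0.266] zmax 0.285 toprect c 643 118 wh 60 11 ang 71
scene px [284. 193.] n 298 med [0.626 0.016 0.265] zmax 0.284 toprect c 624 17 wh 58 13 ang 78
scene px [250. 210.] n 297 med [ 0.622 -0.088  0.267] zmax 0.285 toprect c 620 -86 wh 59 10 ang 84
scene px [171. 271.] n 101 med [ 0.585 -0.315  0.154] zmax 0.161 toprect c 580 -313 wh 22 17 ang 41
top px [212. 141.] n 231 med [0.636 0.121 0.277] zmax 0.286 toprect c 639 122 wh 56 12 ang 69
top px [174. 143.] n 110 med [0.632 0.215 0.277] zmax 0.286 toprect c 636 216 wh 27 11 ang 87
top px [161. 144.] n 16 med [0.633 0.246 0.266] zmax 0.283 toprect c 636 243 wh 2 7 ang 76
top px [252. 147.] n 191 med [0.618 0.021 0.28 ] zmax 0.285 toprect c 620 19 wh 60 12 ang 78
top px [294. 148.] n 190 med [ 0.613 -0.084  0.279] zmax 0.285 toprect c 616 -83 wh 61 11 ang 88
top px [371. 170.] n 70 med [ 0.576 -0.307  0.155] zmax 0.16 toprect c 578 -308 wh 19 17 ang 59
```

All three baskets and the rod hang. Now to the right side of the lever knob.

Emit:
play_rows(commands="0 -1 0 0 0 0;0 -1 0 0 0 0;0 -1 0 0 0 0;0 -1 0 0 0 0;0 -1 0 0 0 0;0 -1 0 0 0 0;0 -1 0 0 0 0;0 -1 0 0 0 0;0 -1 0 0 0 0;0 -1 0 0 0 0;0 -1 0 0 0 0;0 -1 0 0 0 0;0 -1 0 0 0 0;0 -1 0 0 0 0;0 -1 0 0 0 0;0 -1 0 0 0 0;0.5 -1 0 0 0 0;0.6 -1 0 0 0 0;0.6 -1 0 0 0 0;0 -0.9 0 0 0 0", grip=0)

```text
time_s: 50.0
tcp_pos: [0.5821, -0.3681, 0.3292]
ee_rot: [[-0.063, -0.998, -0.002], [-0.998, 0.063, 0.001], [-0.001, 0.002, -1.0]]
wrist_force: [0.0, 0.3, -0.7]
gripper_width: 0.008
gripper_force: 0.0
```

Emit:
play_rows(commands="0 0 -0.9 0 0 0;0 0 -0.9 0 0 0;0 0 -0.9 0 0 0;0 0 -0.9 0 0 0;0 0 0 0 0 0;0 0 0 0 0 0")

```text
time_s: 50.6
tcp_pos: [0.5807, -0.3669, 0.2235]
ee_rot: [[-0.063, -0.998, -0.001], [-0.998, 0.063, -0.001], [0.001, 0.001, -1.0]]
wrist_force: [1.1, 1.1, 0.1]
gripper_width: 0.006
gripper_force: 0.0
```

```bash
python3 - <<'E'
from h import *
print(r.sense()['tcp_pos'],r.sense()['gripper_width'])
hung()
im,P=cloud("scene"); plates("s",im,P,zhi=.17,box=(.5,.7,-.34,-.2))
cv2.imwrite("pics/p10.png",np.hstack([cv2.resize(im[200:330,80:210],(400,400)),cv2.resize(im[130:260,230:360],(400,400))]))
E
```

```text
[ 0.58067088 -0.3668798   0.22351859] 0.005647187079313476
-0.087 295 [ 0.621 -0.088  0.265] normal yaw -6.0 pitch 4.0 zmax 0.284 long axis [0.09 0.99 0.08]
0.019 289 [0.625 0.015 0.264] normal yaw -14.0 pitch 3.0 zmax 0.285 long axis [0.24 0.97 0.05]
0.123 300 [0.636 0.119 0.264] normal yaw -20.0 pitch 8.0 zmax 0.285 long axis [ 0.35  0.94 -0.05]
0.228 232 [0.641 0.225 0.264] normal yaw -7.0 pitch 2.0 zmax 0.284 long axis [0.12 0.99 0.05]
s px [172. 271.] n 89 med [ 0.585 -0.314  0.153] zmax 0.16 toprect c 579 -311 wh 18 18 ang 60
```

View pics/p10.png

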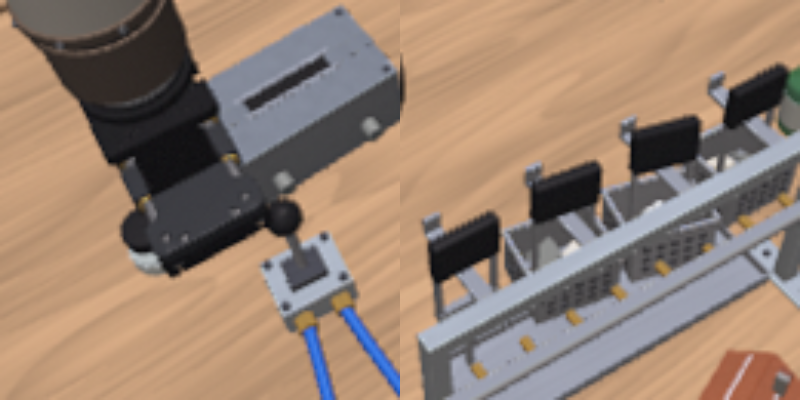

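Everything hangs on its own hook (right half); the shut gripper is right of the knob (left half, 283,215). Lower and push left.

Emit:
play_rows(commands="0 0 -0.8 0 0 0;0 0 -0.8 0 0 0;0 0 -0.8 0 0 0;0 0 -0.8 0 0 0;0 0 -0.3 0 0 0;0 0 0 0 0 0;0 0 0 0 0 0")

```text
time_s: 51.4
tcp_pos: [0.5815, -0.3666, 0.1207]
ee_rot: [[-0.063, -0.998, 0.003], [-0.998, 0.063, -0.002], [0.002, -0.003, -1.0]]
wrist_force: [0.2, -0.8, 0.1]
gripper_width: -0.002
gripper_force: 0.0
```

Emit:
play_rows(commands="0 0.5 0 0 0 0;0.02 0.3 0 0 0 0;0.03 0.3 0 0 0 0;0.03 0.3 0 0 0 0;0.03 0.3 0 0 0 0;0 0 0 0 0 0")

```text
time_s: 52.0
tcp_pos: [0.5843, -0.3141, 0.1191]
ee_rot: [[-0.061, -0.998, 0.001], [-0.998, 0.061, -0.001], [0.001, -0.001, -1.0]]
wrist_force: [0.8, -1.9, 1.8]
gripper_width: 0.005
gripper_force: 1.0
```

Emit:
play_rows(commands="0.03 0.3 0 0 0 0;0.03 0.2 0 0 0 0;0 0 0 0 0 0;0 0 0 0 0 0")

```text
time_s: 52.4
tcp_pos: [0.5848, -0.3002, 0.1182]
ee_rot: [[-0.063, -0.998, -0.002], [-0.998, 0.063, 0.0], [-0.0, 0.002, -1.0]]
wrist_force: [-0.2, -4.4, -1.9]
gripper_width: 0.006
gripper_force: 2.1
```

Emit:
play_rows(commands="0.02 0.15 0 0 0 0;0 0 0 0 0 0;0 0 0 0 0 0")

```text
time_s: 52.7
tcp_pos: [0.5852, -0.2965, 0.1181]
ee_rot: [[-0.064, -0.998, -0.002], [-0.998, 0.064, -0.0], [0.001, 0.002, -1.0]]
wrist_force: [-0.6, -6.1, -3.4]
gripper_width: 0.002
gripper_force: 3.1
```

Emit:
play_rows(commands="0.02 0.15 0 0 0 0;0 0 0 0 0 0;0 0 0 0 0 0")

```text
time_s: 53.0
tcp_pos: [0.5852, -0.2959, 0.1181]
ee_rot: [[-0.064, -0.998, -0.002], [-0.998, 0.064, -0.005], [0.006, 0.002, -1.0]]
wrist_force: [-1.9, -18.2, -7.0]
gripper_width: 0.005
gripper_force: 9.2
```

At the stop (18 N). Hold for over 5 s.

Emit:
play_rows(commands="0 0 0 0 0 0;0 0 0 0 0 0;0 0 0 0 0 0;0 0 0 0 0 0;0 0 0 0 0 0;0 0 0 0 0 0;0 0 0 0 0 0;0 0 0 0 0 0;0 0 0 0 0 0;0 0 0 0 0 0;0 0 0 0 0 0;0 0 0 0 0 0;0 0 0 0 0 0;0 0 0 0 0 0;0 0 0 0 0 0;0 0 0 0 0 0;0 0 0 0 0 0;0 0 0 0 0 0;0 0 0 0 0 0;0 0 0 0 0 0")

```text
time_s: 55.0
tcp_pos: [0.5852, -0.2959, 0.1181]
ee_rot: [[-0.064, -0.998, -0.002], [-0.998, 0.064, -0.005], [0.005, 0.002, -1.0]]
wrist_force: [-1.7, -17.8, -6.4]
gripper_width: 0.007
gripper_force: 9.1
```

Emit:
play_rows(commands="0 0 0 0 0 0;0 0 0 0 0 0;0 0 0 0 0 0;0 0 0 0 0 0;0 0 0 0 0 0;0 0 0 0 0 0;0 0 0 0 0 0;0 0 0 0 0 0;0 0 0 0 0 0;0 0 0 0 0 0;0 0 0 0 0 0;0 0 0 0 0 0;0 0 0 0 0 0;0 0 0 0 0 0;0 0 0 0 0 0;0 0 0 0 0 0;0 0 0 0 0 0;0 0 0 0 0 0;0 0 0 0 0 0;0 0 0 0 0 0")

```text
time_s: 57.0
tcp_pos: [0.5852, -0.2958, 0.1181]
ee_rot: [[-0.064, -0.998, -0.002], [-0.998, 0.064, -0.005], [0.005, 0.002, -1.0]]
wrist_force: [-1.7, -18.0, -6.9]
gripper_width: 0.003
gripper_force: 9.1
```

Emit:
play_rows(commands="0 0 0 0 0 0;0 0 0 0 0 0;0 0 0 0 0 0;0 0 0 0 0 0;0 0 0 0 0 0;0 0 0 0 0 0;0 0 0 0 0 0;0 0 0 0 0 0;0 0 0 0 0 0;0 0 0 0 0 0;0 0 0 0 0 0;0 0 0 0 0 0;0 0 0 0 0 0")

```text
time_s: 58.3
tcp_pos: [0.5852, -0.2959, 0.1181]
ee_rot: [[-0.064, -0.998, -0.002], [-0.998, 0.064, -0.005], [0.005, 0.002, -1.0]]
wrist_force: [-1.9, -18.3, -6.7]
gripper_width: 0.003
gripper_force: 9.1
```

```bash
python3 - <<'E'
from h import *
hung()
im,P=cloud("scene"); plates("s",im,P,zlo=.11,zhi=.165,box=(.5,.7,-.4,-.2))
im,P=cloud("top"); plates("t",im,P,zhi=.17,box=(.5,.7,-.4,-.2))
print(r.sense()['tcp_pos'],r.sense()['wrist_force'])
E
```

```text
-0.087 296 [ 0.621 -0.088  0.265] normal yaw -6.0 pitch 4.0 zmax 0.284 long axis [0.1  0.99 0.09]
0.019 292 [0.625 0.015 0.264] normal yaw -14.0 pitch 4.0 zmax 0.284 long axis [0.23 0.97 0.02]
0.123 288 [0.638 0.118 0.264] normal yaw -20.0 pitch 4.0 zmax 0.284 long axis [0.34 0.94 0.06]
0.228 233 [0.641 0.225 0.264] normal yaw -7.0 pitch 3.0 zmax 0.284 long axis [0.12 0.99 0.07]
t px [354. 169.] n 53 med [ 0.581 -0.261  0.143] zmax 0.149 toprect c 583 -263 wh 9 20 ang 87
[ 0.58517728 -0.29582922  0.11813539] [ -1.89662787 -17.5993136   -7.49594507]
```

Lever is fully left (knob at y −0.263) and all are still hanging. Release and retreat.

Emit:
play_rows(commands="0 -0.4 0 0 0 0;0 -0.4 0 0 0 0;0 -0.5 0 0 0 0;0 -0.6 0 0 0 0;0 -0.7 0 0 0 0;0 0 0 0 0 0;0 0 0.8 0 0 0;0 0 0.9 0 0 0;0 0 0.9 0 0 0;0 0 0.9 0 0 0;0 0 0.9 0 0 0;0 0 0 0 0 0;0 0 0 0 0 0;0 0 0 0 0 0;0 0 0 0 0 0;0 0 0 0 0 0;0 0 0 0 0 0;0 0 0 0 0 0")

```text
time_s: 60.25
tcp_pos: [0.5866, -0.369, 0.2504]
ee_rot: [[-0.063, -0.998, -0.001], [-0.998, 0.063, 0.0], [-0.0, 0.001, -1.0]]
wrist_force: [0.4, 0.2, -0.5]
gripper_width: 0.007
gripper_force: 0.0
```

```bash
python3 - <<'E'
from h import *
print(r.sense()['tcp_pos'],r.sense()['wrist_force']);hung()
im,P=cloud("scene"); plates("s",im,P,zlo=.11,zhi=.17,box=(.5,.7,-.4,-.2))
cv2.imwrite("pics/p11.png",cv2.resize(im[120:345,80:380],(800,600)))
E
```

```text
[ 0.58660035 -0.36901199  0.2504223 ] [ 0.36050046  0.15140421 -0.51954993]
-0.087 294 [ 0.622 -0.088  0.265] normal yaw -6.0 pitch 4.0 zmax 0.285 long axis [0.09 0.99 0.08]
0.019 290 [0.625 0.015 0.264] normal yaw -14.0 pitch 4.0 zmax 0.285 long axis [0.24 0.97 0.03]
0.123 288 [0.638 0.118 0.264] normal yaw -21.0 pitch 3.0 zmax 0.283 long axis [0.35 0.94 0.05]
0.228 233 [0.641 0.225 0.264] normal yaw -7.0 pitch 2.0 zmax 0.284 long axis [0.12 0.99 0.07]
s px [171. 271.] n 101 med [ 0.585 -0.315  0.154] zmax 0.161 toprect c 580 -313 wh 20 15 ang 37
```

View pics/p11.png

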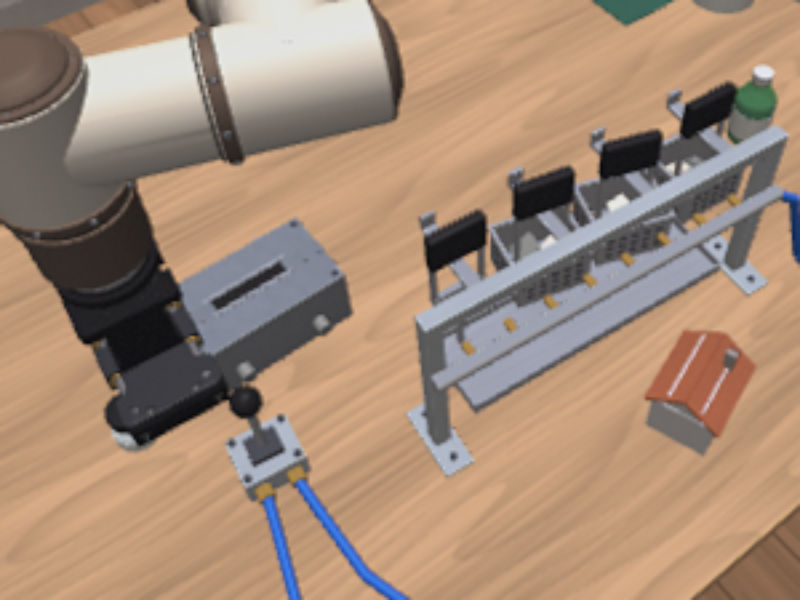

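The rod and three baskets hang on their hooks (455,240; 543,193; 630,153; 708,110), the lever is upright at the centre (245,402), and the gripper is clear. Handing in.

```bash
python3 -c "
from station import r
print(r.finish_job())"
```

```text
the job is handed in; nothing more can be done
None
```

I pressed the reset button fully down, hung the rod back on hook 1 and the three baskets on hooks 2–4, and held the lever fully left for over 5 s. It sprang back to centre, and I handed the job in at about 60 s. The call returned no verdict, and the hook‑3 basket hangs yawed about 20° but upright.

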